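# Hang two pressure gauges level on the pivoting balance rack

### The arm

A 6-joint arm with a two-finger parallel gripper is mounted at the origin on the work surface. World frame = base frame: x ahead of the robot, y to its left, z up, the work surface at z = 0. Lengths are in m, angles in rad, forces in N, time in s.
With the tool pointing down it reaches from about 0.35 to 0.85 m from the base axis. Payload 8.1 kg.
Tool frame: the origin (TCP) lies between the finger pads; the fingertips stand tip_reach ahead of it and the grasp point (between the pads) lies 3 mm ahead of it (tip_reach is the distance from the TCP to the fingertips, in m); z points along the fingers, y is the direction in which the jaws open and shut (so a half turn about z gives the same grasp; the last joint's range is limited). The gripper opens to 93 mm and grips with 3 to 60 N. Pads are 15 mm wide; open, the fingers measure 128 mm over their backs; the gripper's body (75 mm by 188 mm) begins 65 mm behind the grasp point.
Start: joints at [-1.362, 0.13, 1.488, -0, 1.523, -0.085], TCP at [0.174, -0.574, 0.241] pointing down, gripper open.
Joint ranges: [-2.96, 2.96], [-0.89, 2.26], [0.02, 2.5], [-1.34, 4.48], [0, 2.73], [-2.66, 2.66]. Speed limits (rad/s): [2.39, 2.39, 2.79, 3.14, 3.14, 3.14].

### API

Orientations are given as a unit quaternion [x, y, z, w].
In Python, from cell import read_state, grab_frame, camera_info, finish_job, tip_reach gives the robot as it stands.
- The arm moves only by the shell command python3 -m handwheel 'ROWS'. ROWS is JSON, a list of rows, each an object with "dr": the turn, a rotation vector about the world's x, y, z in rad, a list of three; "travel": the shift along the world's x, y, z in mm, a list of three; "jaw": the opening, from 0 (shut) to 1 (fully open). A call has 1 to 5 rows; each row is the pose to reach, as a shift and turn from the pose commanded when the call began; what a row does not reach only later rows make up. A row lasts 1/8 s, in which the tool goes at most 62.5 mm and 10.7 degrees, less where a joint would pass 70% of its speed; a pose out of reach is approached as far as the arm can. A call with a gripper value outside its range is refused whole. The fingers move at their own pace and stop on an object; the grip force is fixed at half the most. Time passes only in rows, so rows that repeat a pose let the fingers close. It gives the time, the measured TCP pose, the force and the opening at its end, in the units of the state.
- read_state(): the state, without advancing time (a new reading comes with each control period).
- grab_frame(name): name is "scene" or "top" or "wrist"; returns the picture (400x640x3 uint8, red, green, blue); there is no depth.
- camera_info(name): a dict with "vertical_fov" (degrees; the focal length in pixels is half the picture's height over the tangent of half this angle, whatever the lens; pixels are square), "cx", "cy" (the principal point, pixels), "extrinsics" (4x4, takes a point from camera to world coordinates). Camera axes: x right, y down, z forward; pixel columns grow to the right and rows downward; lengths in m; the calibration is good to about 2 mm. A picture is of the moment at which its call begins: read the wrist's pose just before it. camera_info takes no time and is no camera call; for the wrist camera it gives the pose at the moment of the call.
- finish_job(): hands the job in, once; it reports no verdict.
The state is a dict: "time": time; "qpos": joint angles; "joint_vel": joint speeds; "effort": joint torques, N m; "ee_pos": TCP position; "eef_rot": TCP orientation; "ft_force": force on the tool from outside, world axes, zero at the start; "torque": the same for the moment, N m; "grip_width": finger opening in m.
Only numpy, scipy, OpenCV 4.12 (cv2) and the standard library are available. Lean on these libraries where they do the work, as an engineer would, in place of code of your own. Each camera call takes 0.05 s, during which the arm holds its last target.

### The job

Hang the two pressure gauges on the pivoting balance rack, one on the left arm and one on the right: hook each over the steel bar, slide it outwards until you feel it touch that arm's red stop, and let go before taking the next. Be gentle: never knock or lean on the bar or its stops and never let the bar tip beyond about ten degrees; it must end level with both gauges hanging against their stops. Leave the vial, spanner and glass dish where they are.

Things in the scene. Friction and masses are not known exactly. Their poses are not given: they have to be found in the camera images.
- rack_pivot (a point): Pivot of the balance rack, mid-bar, 165 mm up on a fixed post 24 mm wide in y; grey base 120 x 150 x 14 mm. z up, y along the level bar to its left arm, x across it; does not turn with the bar. The steel bar is round, 12 mm thick, 350 mm long, and turns about x through its own centre line.
- bar (a joint): Tilt of the bar (rad), 0 level, positive with the left (+y) arm up. A soft spring of 1.9 N m/rad brings it level; one gauge alone at its stop tips it 0.08 to 0.125 rad, two on one arm can tip it beyond the permitted 0.17 rad.
- stop_left (a joint): Spring travel (m) of the left arm's red stop: 0 free, 0.003 fully in (1 N/mm). A red disc, 28 mm diameter, around the bar, backed by a brass collar clamped at an unmeasured place, different on each arm: its inner face, which the hook meets, is 101 to 139 mm from the pivot; to be seen or felt. More than 10 N on the bar or a stop is too much.
- stop_right (a joint): The same for the red stop on the right (-y) arm, positive when pressed outwards (0 free, 0.003 fully in).
- gauge_a_grip (a point): Centre of the blue grip block on top of gauge_a, a small round steel pressure gauge with a hook (180 g, within 5 %), standing on its foot 138 mm below this point. Block 14 mm thick (x), 24 wide (y), 44 tall. Round body 52 mm wide (y), up to 40 deep (x), its top 81 mm below this point. z up; x points the way the hook opens (shank on the -x side).
- gauge_b_grip (a point): Centre of the blue grip block on top of gauge_b, a small round steel pressure gauge with a hook (180 g, within 5 %), standing on its foot 138 mm below this point. Block 14 mm thick (x), 24 wide (y), 44 tall. Round body 52 mm wide (y), up to 40 deep (x), its top 81 mm below this point. z up; x points the way the hook opens (shank on the -x side).
- gauge_a_hook (a point): Inside top of the hook of gauge_a, at its middle, 28 mm straight below the blue block's centre: rests on the bar's top when hung. Hook 24 mm wide along y, 18 mm clear inside along x, lip 10 mm deep; 43 mm free height between lip and gauge body, through which the bar enters as the gauge is moved along its +x.
- gauge_b_hook (a point): Inside top of the hook of gauge_b, at its middle, 28 mm straight below the blue block's centre: rests on the bar's top when hung. Hook 24 mm wide along y, 18 mm clear inside along x, lip 10 mm deep; 43 mm free height between lip and gauge body, through which the bar enters as the gauge is moved along its +x.
- vial: Small closed jar, 34 mm diameter, 60 mm tall, to be left alone; origin under its centre.
- spanner: Spanner 150 mm long lying on the bench, to be left alone; origin under its middle.
- dish: Glass dish, 80 mm diameter, 30 mm tall, to be left alone; origin under its centre.

How it is judged:
On the way:
1. one gauge hangs on an arm of the bar against its red stop, let go (((x of gauge_a_hook in the frame of stop_left between -0.006 and 0.006 m and y of gauge_a_hook in the frame of stop_left between -0.014 and -0.009 m and z of gauge_a_hook in the frame of stop_left between 0.002 and 0.01 m and contact force between gauge_a and the fingers below 0.05 N) or (x of gauge_a_hook in the frame of stop_right between -0.006 and 0.006 m and y of gauge_a_hook in the frame of stop_right between 0.009 and 0.014 m and z of gauge_a_hook in the frame of stop_right between 0.002 and 0.01 m and contact force between gauge_a and the fingers below 0.05 N) or (x of gauge_b_hook in the frame of stop_left between -0.006 and 0.006 m and y of gauge_b_hook in the frame of stop_left between -0.014 and -0.009 m and z of gauge_b_hook in the frame of stop_left between 0.002 and 0.01 m and contact force between gauge_b and the fingers below 0.05 N) or (x of gauge_b_hook in the frame of stop_right between -0.006 and 0.006 m and y of gauge_b_hook in the frame of stop_right between 0.009 and 0.014 m and z of gauge_b_hook in the frame of stop_right between 0.002 and 0.01 m and contact force between gauge_b and the fingers below 0.05 N))), for 0.2 s.
At the end, for the whole second after the job is handed in: One gauge hangs on each arm, its hook over the bar (within 6 mm across, resting on the bar's top within 4 mm) and its outer edge within 2 mm of the free face of that arm's red stop (or pressing it in), let go and at rest (below 20 mm/s), and the bar is level within 0.055 rad ((((x of gauge_a_hook in the frame of stop_left between -0.006 and 0.006 m and y of gauge_a_hook in the frame of stop_left between -0.014 and -0.009 m and z of gauge_a_hook in the frame of stop_left between 0.002 and 0.01 m and contact force between gauge_a and the fingers below 0.05 N) and (x of gauge_b_hook in the frame of stop_right between -0.006 and 0.006 m and y of gauge_b_hook in the frame of stop_right between 0.009 and 0.014 m and z of gauge_b_hook in the frame of stop_right between 0.002 and 0.01 m and contact force between gauge_b and the fingers below 0.05 N)) or ((x of gauge_a_hook in the frame of stop_right between -0.006 and 0.006 m and y of gauge_a_hook in the frame of stop_right between 0.009 and 0.014 m and z of gauge_a_hook in the frame of stop_right between 0.002 and 0.01 m and contact force between gauge_a and the fingers below 0.05 N) and (x of gauge_b_hook in the frame of stop_left between -0.006 and 0.006 m and y of gauge_b_hook in the frame of stop_left between -0.014 and -0.009 m and z of gauge_b_hook in the frame of stop_left between 0.002 and 0.01 m and contact force between gauge_b and the fingers below 0.05 N))) and linear speed of each of gauge_a, gauge_b below 0.02 m/s and value of joint bar between -0.055 and 0.055 rad); the robot touches nothing.
It fails at once if the bar tips beyond 0.17 rad (value of joint bar above 0.17 rad or value of joint bar below -0.17 rad).
It fails at once if a gauge or the robot pushes on the bar or its stops with more than 10 N (contact force between any of gauge_a, gauge_b, the fingers, the arm and bar above 10 N).
It fails at once if the vial, spanner or dish is moved more than 30 mm (distance of any of vial, spanner, dish from where it was at the start of the episode above 0.03 m).
It also fails if it takes over 64 s, if anything falls off the work surface, if the arm or the gripper's body presses on something with over 40 N, if the wrist force passes 120 N, or if a joint passes its speed limit or range.

## Working session

There is one attempt and no reset: what is moved stays moved. The work goes in short steps, Python scripts to look and compute and a shell command to move; the robot and the scene stay as the last step left them, time stands still between calls to the robot, and variables do not carry over. Pictures are saved under pics/ and viewed, and the job is handed in when it is done.

```bash
mkdir -p pics; ls; cat > h.py <<'E'
import numpy as np, cv2
from cell import *
def snap(n,f):
    ci=camera_info(n); im=grab_frame(n); np.savez('pics/'+f+'.npz',im=im,E=np.array(ci['extrinsics']),fov=ci['vertical_fov'],c=[ci['cx'],ci['cy']])
    cv2.imwrite('pics/'+f+'.png',im[:,:,::-1]); return im
def ray(f,u,v):
    d=np.load('pics/'+f+'.npz'); fl=200/np.tan(np.radians(float(d['fov']))/2)
    E=d['E']; r=E[:3,:3]@np.array([(u-d['c'][0])/fl,(v-d['c'][1])/fl,1]); return E[:3,3],r/np.linalg.norm(r)
def plane(f,u,v,z):
    o,r=ray(f,u,v); return o+r*(z-o[2])/r[2]
def tri(a,b):
    A=[];B=[]
    (o1,r1),(o2,r2)=ray(*a),ray(*b)
    M=np.stack([r1,-r2],1); t=np.linalg.lstsq(M,o2-o1,rcond=None)[0]
    p,q=o1+t[0]*r1,o2+t[1]*r2; return (p+q)/2,np.linalg.norm(p-q)
def proj(f,p):
    d=np.load('pics/'+f+'.npz'); fl=200/np.tan(np.radians(float(d['fov']))/2)
    E=d['E']; c=E[:3,:3].T@(np.array(p)-E[:3,3]); return c[:2]/c[2]*fl+d['c']
E
python3 - <<'E'
from h import *
for n in ['scene','top','wrist']:
    snap(n,n+'0'); ci=camera_info(n); print(n,ci['vertical_fov'],ci['cx'],ci['cy'],np.round(ci['extrinsics'],3).tolist())
print(read_state(),tip_reach)
E
```

```text
pics
scene 45.04820562375088 322.7139273090078 207.13664836885997 [[0.871, 0.318, -0.374, 0.989], [0.491, -0.569, 0.66, -0.751], [-0.003, -0.758, -0.652, 0.868], [0.0, 0.0, 0.0, 1.0]]
top 53.54532447544974 319.9928620830964 198.92307638219293 [[0.022, -0.995, 0.094, 0.447], [-1.0, -0.022, 0.008, -0.009], [-0.006, -0.094, -0.996, 1.194], [0.0, 0.0, 0.0, 1.0]]
wrist 71.89645631107749 313.5368586705808 199.49172785813792 [[0.29, -0.923, -0.253, 0.244], [-0.957, -0.28, -0.075, -0.552], [-0.002, 0.264, -0.965, 0.384], [0.0, 0.0, 0.0, 1.0]]
{'time': 0.15, 'qpos': array([-1.36236857e+00,  1.30995734e-01,  1.48899818e+00,  4.78184647e-06,
        1.52301562e+00, -8.53735169e-02]), 'joint_vel': array([-0.00140908, -0.00241412, -0.00334438,  0.0005162 ,  0.0008633 ,
        0.00022511]), 'effort': array([ 5.42950002e-04, -5.60475934e+01, -4.92335987e+01,  7.67685310e-02,
        3.05202138e-02, -9.81567996e-05]), 'ee_pos': array([ 0.17371075, -0.57388556,  0.2398406 ]), 'eef_rot': array([ 9.89229260e-01,  1.46372705e-01, -4.11771064e-05, -7.07245123e-04]), 'ft_force': array([ 0.81181122,  0.50369985, -0.53511869]), 'torque': array([-0.05166036,  0.02949157,  0.01599604]), 'grip_width': 0.09310997023437056} 0.022
```

View pics/scene0.png

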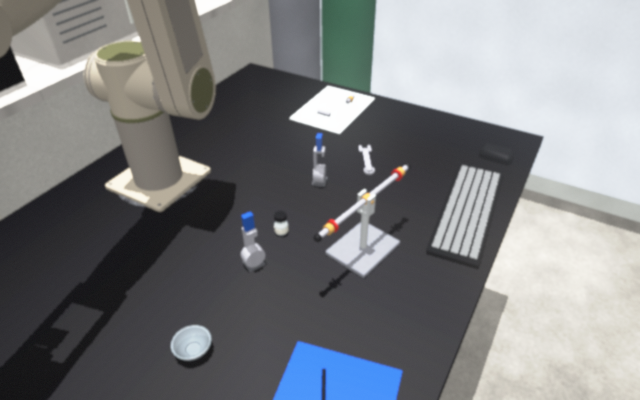

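View pics/top0.png

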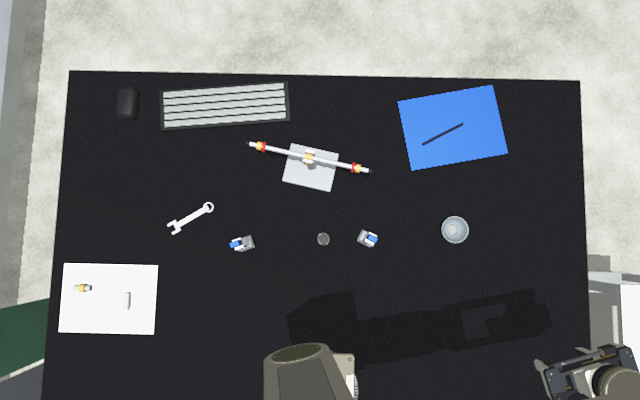

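View pics/wrist0.png

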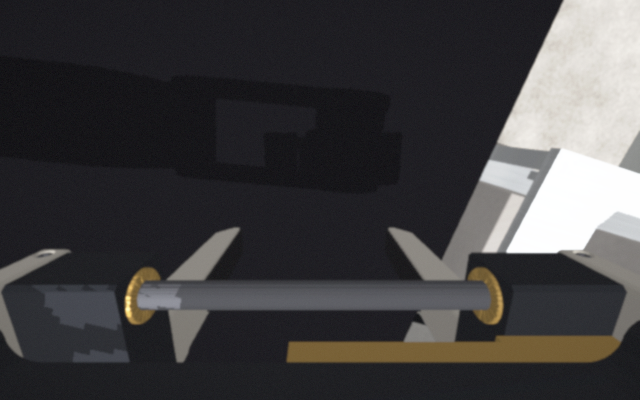

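The top view shows gauge grips at (237,244) and (370,240), red stops at about (259,146) and (354,168), and the post at about (308,157). The scene view shows the grips at (319,141) and (248,221). Next I measure by colour mask.

```bash
python3 - <<'E'
from h import *
def blobs(f,lo,hi,amin=6):
    im=np.load('pics/'+f+'.npz')['im']; hsv=cv2.cvtColor(im,cv2.COLOR_RGB2HSV)
    m=cv2.inRange(hsv,lo,hi); n,l,s,c=cv2.connectedComponentsWithStats(m)
    return [(c[i].round(1).tolist(),s[i].tolist()) for i in range(1,n) if s[i][4]>=amin]
for f in ['scene0','top0']:
    print(f,'blue',blobs(f,(100,120,60),(125,255,255)))
    print('red',blobs(f,(0,150,100),(8,255,255),3), blobs(f,(172,150,100),(180,255,255),3))
for n,box,k in [('top0',(220,225,390,255),5),('top0',(240,130,380,200),5),('scene0',(230,120,420,300),4)]:
    im=cv2.imread(f'pics/{n}.png'); a,b,c,d=box
    cv2.imwrite(f'pics/z_{n}_{b}.png',cv2.resize(im[b:d,a:c],None,fx=k,fy=k,interpolation=cv2.INTER_CUBIC))
E
```

```text
scene0 blue [([318.6, 139.7], [315, 133, 8, 17, 89]), ([247.6, 220.2], [241, 211, 14, 20, 210]), ([335.4, 376.4], [273, 341, 130, 59, 5372])]
red [([398.0, 173.5], [393, 169, 10, 11, 37]), ([333.2, 223.8], [328, 219, 10, 12, 41])] []
top0 blue [([452.1, 127.1], [397, 84, 112, 87, 6990]), ([372.3, 238.3], [367, 235, 11, 8, 55]), ([234.4, 243.7], [229, 241, 13, 7, 62])]
red [([263.3, 146.3], [261, 141, 6, 11, 28]), ([352.6, 166.5], [350, 162, 6, 11, 27])] []
```

View pics/z_top0_130.png

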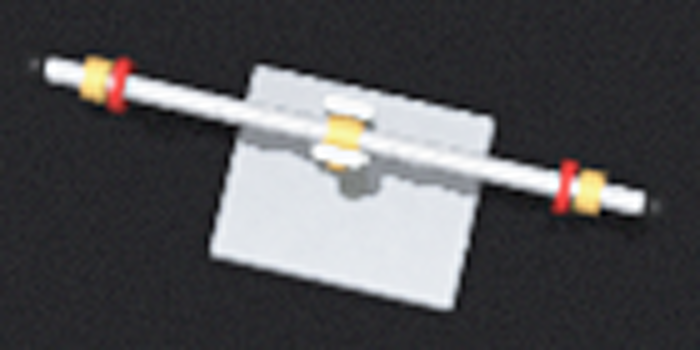

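View pics/z_top0_225.png

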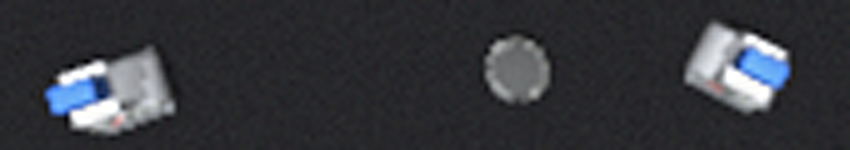

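View pics/z_scene0_120.png

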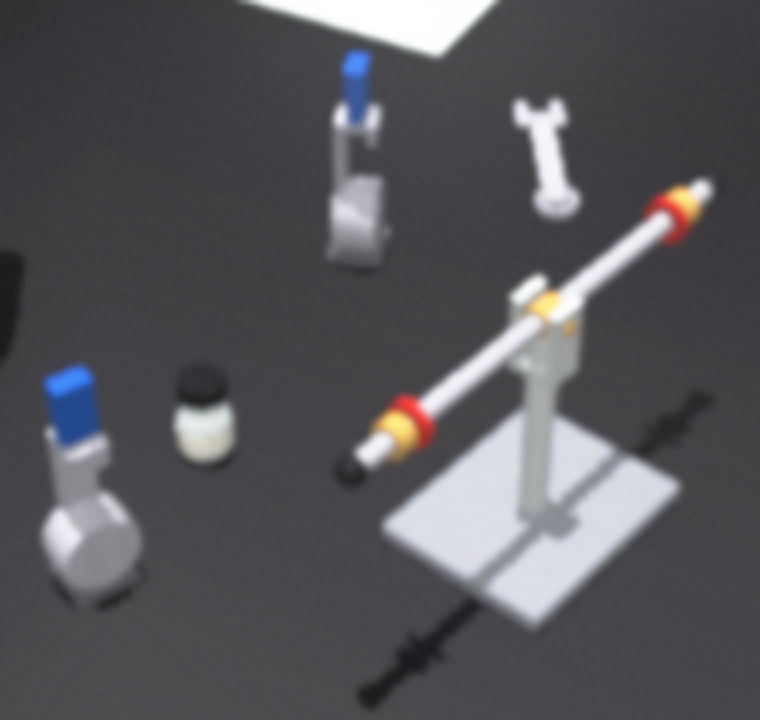

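```bash
python3 - <<'E'
from h import *
print('stopL',plane('top0',263.3,146.3,.165),tri(('top0',263.3,146.3),('scene0',398,173.5)))
print('stopR',plane('top0',352.6,166.5,.165),tri(('top0',352.6,166.5),('scene0',333.2,223.8)))
print('gA',tri(('top0',234.4,243.7),('scene0',318.6,139.7)))
print('gB',tri(('top0',372.3,238.3),('scene0',247.6,220.2)))
E
```

```text
stopL [0.67970251 0.15282123 0.165     ] (array([0.68194401, 0.15410811, 0.16635327]), np.float64(0.005701385208256615))
stopR [ 0.6306881  -0.08377922  0.165     ] (array([ 0.63200308, -0.08225051,  0.16865897]), np.float64(0.004649199200434282))
gA (array([0.42249298, 0.22362214, 0.14327074]), np.float64(0.001558487686922511))
gB (array([ 0.44560962, -0.13910195,  0.14179754]), np.float64(0.003684974698596445))
```

```bash
python3 -m handwheel '[{"dr":[0,0,0.17],"travel":[30,45,10],"jaw":1},{"dr":[0,0,0.34],"travel":[62,97,20],"jaw":1},{"dr":[0,0,0.51],"travel":[94,149,20],"jaw":1},{"dr":[0,0,0.68],"travel":[126,201,20],"jaw":1},{"dr":[0,0,0.84],"travel":[158,253,20],"jaw":1}]'
python3 -m handwheel '[{"dr":[0,0,0],"travel":[30,48,5],"jaw":0.7},{"dr":[0,0,0],"travel":[60,96,10],"jaw":0.7},{"dr":[0,0,0],"travel":[90,144,15],"jaw":0.6},{"dr":[0,0,0],"travel":[113,182,20],"jaw":0.6},{"dr":[0,0,0],"travel":[113,182,20],"jaw":0.6}]'
python3 - <<'E'
from h import *
snap('wrist','w1'); s=read_state(); print(s['ee_pos'],s['eef_rot'],s['ft_force'])
E
```

```text
time: 0.78
ee_pos: [0.3323, -0.3195, 0.2605]
eef_rot: [0.842, 0.539, 0.0, 0.0]
ft_force: [1.3, -1.0, -0.3]
grip_width: 0.0926
time: 1.4
ee_pos: [0.4459, -0.1368, 0.2808]
eef_rot: [0.842, 0.539, 0.0, -0.0]
ft_force: [-1.1, 0.0, 0.3]
grip_width: 0.0559
[ 0.44510278 -0.13823285  0.28052107] [ 8.42715869e-01  5.38358559e-01 -1.55094778e-04 -4.68266071e-05] [ 0.44417002 -0.32209895 -0.37061296]
```

View pics/w1.png

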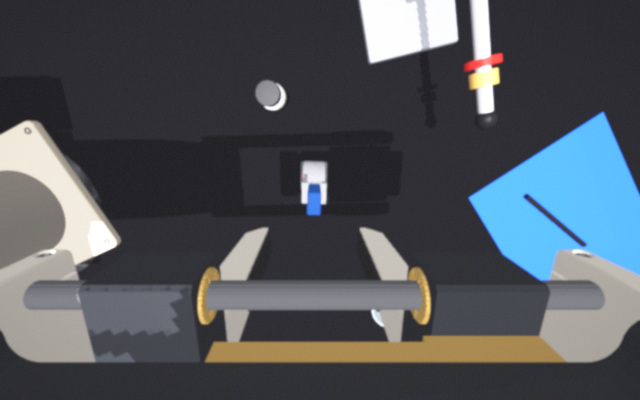

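The wrist view shows gauge B's grip block at (314,200), nearly aligned with the tool, the vial at (271,96), and the right stop at (483,62). I refine the block's pose from this.

```bash
python3 - <<'E'
from h import *
im=cv2.imread('pics/w1.png')
cv2.imwrite('pics/w1z.png',cv2.resize(im[150:225,280:350],None,fx=8,fy=8,interpolation=cv2.INTER_CUBIC))
hsv=cv2.cvtColor(im,cv2.COLOR_BGR2HSV); m=cv2.inRange(hsv,(100,120,60),(125,255,255))[150:225,280:350]
ys,xs=np.nonzero(m)
for y in range(ys.min(),ys.max()+1):
    r=xs[ys==y]; print(y+150,r.min()+280,r.max()+280)
E
```

```text
185 310 318
186 309 318
187 309 318
188 309 319
189 309 319
190 309 319
191 309 319
192 308 319
193 308 319
194 308 319
195 308 319
196 308 319
197 308 319
198 308 319
199 308 319
200 308 319
201 308 319
202 308 319
203 308 319
204 307 320
205 306 321
206 306 321
207 306 321
208 306 321
209 306 321
210 306 321
211 306 321
212 306 321
213 306 321
214 306 320
215 307 319
```

View pics/w1z.png

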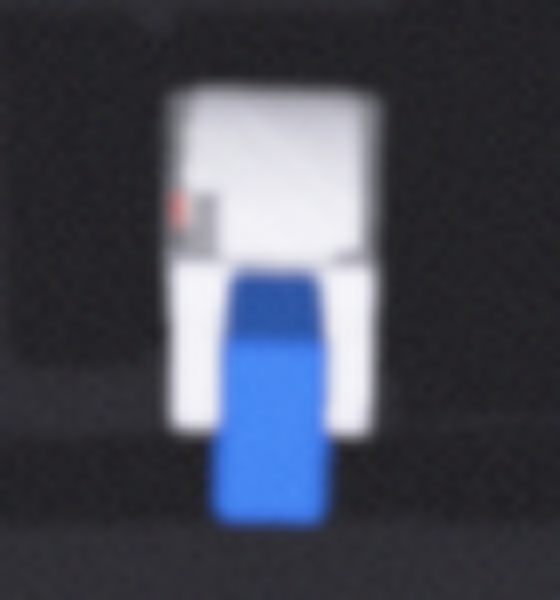

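```bash
python3 - <<'E'
from h import *
c=[(307.9,192.2),(320.2,192.2),(321.8,215.3),(306,215.3)]
P=np.array([plane('w1',u,v,.16) for u,v in c]); print(P.round(4)); print('ctr',P.mean(0))
e=[P[1]-P[0],P[2]-P[3],P[0]-P[3],P[1]-P[2]]
for v in e: print(np.linalg.norm(v)*1000, np.degrees(np.arctan2(v[1],v[0])))
# hook white edges
im=cv2.imread('pics/w1.png').astype(int)
for y in (186,190,194,198): print(y,im[y,296:334].sum(1)//3)
# rack
for n,p in [('top',(263.3,146.3)),]: pass
E
```

```text
[[ 0.4446 -0.1264  0.16  ]
 [ 0.4556 -0.1315  0.16  ]
 [ 0.4472 -0.1541  0.16  ]
 [ 0.4327 -0.1474  0.16  ]]
ctr [ 0.44501002 -0.13988106  0.16      ]
12.15478293590513 -24.787722686687925
15.976436637352014 -24.791922470315036
24.126742529777474 60.34792602129539
24.106509389576395 69.43673182470022
186 [ 37  38  38  46  94 173 231 244 246 245 244 233 180 124 102  98  99  99
  97 101 101  98 107 138 197 236 244 246 244 235 186 107  54  40  37  36
  38  35]
190 [ 38  37  37  42  75 154 224 241 243 243 236 209 153 111 101  98 100 100
 102 100 100  97 100 117 172 227 241 243 241 228 164  86  46  38  38  36
  38  36]
194 [ 37  41  47  50  79 156 227 243 244 243 233 194 157 148 148 149 148 148
 148 149 147 145 146 149 171 213 238 244 243 229 163  85  43  37  38  38
  38  37]
198 [ 49  50  49  55  88 164 227 242 244 243 233 195 159 150 149 151 149 151
 151 151 150 151 151 151 174 215 238 243 242 229 158  80  51  47  39  38
  40  34]
```

```bash
python3 -m handwheel '[{"dr":[0,0,0],"travel":[0,-2,-45],"jaw":0.5},{"dr":[0,0,0],"travel":[0,-2,-90],"jaw":0.5},{"dr":[0,0,0],"travel":[0,-2,-120],"jaw":0.5},{"dr":[0,0,0],"travel":[0,-2,-131],"jaw":0.5},{"dr":[0,0,0],"travel":[0,-2,-131],"jaw":0.4}]'
python3 - <<'E'
from h import *
snap('wrist','w2')
E
python3 -m handwheel '[{"dr":[0,0,0],"travel":[0,0,0],"jaw":0.25},{"dr":[0,0,0],"travel":[0,0,0],"jaw":0.1},{"dr":[0,0,0],"travel":[0,0,0],"jaw":0},{"dr":[0,0,0],"travel":[0,0,0],"jaw":0},{"dr":[0,0,0],"travel":[0,0,0],"jaw":0}]'
```

```text
time: 2.08
ee_pos: [0.4442, -0.1419, 0.1494]
eef_rot: [0.844, 0.537, -0.0, -0.0]
ft_force: [0.1, 0.5, 1.3]
grip_width: 0.0405
time: 2.75
ee_pos: [0.4452, -0.1414, 0.1503]
eef_rot: [0.844, 0.537, 0.0, 0.0]
ft_force: [-0.4, 0.5, 6.6]
grip_width: 0.0134
```

View pics/w2.png

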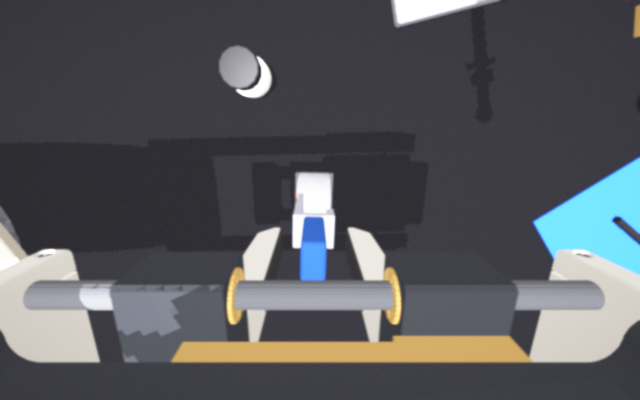

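```bash
python3 - <<'E'
from h import *
im=np.load('pics/top0.npz')['im'].astype(int)
# bar centreline: per column, bright rows between stops, away from base (cols 272-286 and 340-347)
pts=[]
for u in list(range(268,287))+list(range(341,349)):
    col=im[130:180,u].sum(1)/3; v0=int(np.interp(u,[263,352.6],[146.3,166.5]))-130
    w=np.clip(col[v0-6:v0+7]-60,0,None); pts.append((u,130+v0-6+(w*np.arange(13)).sum()/w.sum()))
P=np.array([plane('top0',u,v,.165) for u,v in pts])
d=np.polyfit(P[:,1],P[:,0],1); print('x=%.4f*y+%.4f'%tuple(d),np.degrees(np.arctan(d[0])),np.abs(P[:,0]-np.polyval(d,P[:,1])).max())
yl=np.array([-.0838,.1528]); print(np.polyval(d,yl))
# bar tips in top
for u,v in [(248.3,144),(369,171)]: print(plane('top0',u,v,.165))
# gold at pivot
hsv=cv2.cvtColor(im.astype(np.uint8),cv2.COLOR_RGB2HSV); m=cv2.inRange(hsv,(15,100,120),(35,255,255)); n,l,s,c=cv2.connectedComponentsWithStats(m)
for i in range(1,n):
    if s[i][4]>8: print(c[i],s[i], plane('top0',*c[i],.168))
# w1 view of right stop
print(plane('w1',483,62,.165), tri(('w1',483,62),('top0',352.6,166.5)))
E
```

```text
x=0.2093*y+0.6475 11.820093043710816 0.0003133982581228212
[0.62998405 0.67949897]
[0.68505506 0.19273916 0.165     ]
[ 0.61965685 -0.12693384  0.165     ]
[259.33333333 142.46666667] [257 141   6   4  15] [0.68908173 0.16318736 0.168     ]
[258.23529412 147.82352941] [256 146   5   5  17] [0.67466395 0.16555494 0.168     ]
[308.94444444 154.22222222] [306 153   7   4  18] [0.66037132 0.03156015 0.168     ]
[357.93333333 165.2       ] [356 164   5   4  15] [ 0.63389423 -0.09746757  0.168     ]
[357.0625 170.6875] [355 169   5   4  16] [ 0.61931373 -0.09538597  0.168     ]
[ 81.44736842 287.23684211] [ 79 284   7   8  38] [0.30315408 0.60429956 0.168     ]
[ 0.63073747 -0.08414345  0.165     ] (array([ 0.6306889 , -0.083958  ,  0.16505399]), np.float64(0.0003648310631360614))
```

```bash
python3 -m handwheel '[{"dr":[0,0,0],"travel":[0,0,25],"jaw":0},{"dr":[0,0,0],"travel":[10,10,60],"jaw":0},{"dr":[0,0,0.08],"travel":[40,40,86],"jaw":0},{"dr":[0,0,0.16],"travel":[75,70,86],"jaw":0},{"dr":[0,0,0.232],"travel":[100,90,86],"jaw":0}]'
python3 -m handwheel '[{"dr":[0,0,0],"travel":[14,12,0],"jaw":0},{"dr":[0,0,0],"travel":[24,20,0],"jaw":0},{"dr":[0,0,0],"travel":[24,20,0],"jaw":0},{"dr":[0,0,0],"travel":[24,20,0],"jaw":0}]'
python3 - <<'E'
from h import *
snap('wrist','w3');snap('scene','s3'); s=read_state(); print(s['ee_pos'],s['eef_rot'],s['ft_force'])
im=cv2.imread('pics/s3.png'); cv2.imwrite('pics/s3z.png',cv2.resize(im[90:300,230:430],None,fx=2.8,fy=2.8,interpolation=cv2.INTER_CUBIC))
E
```

```text
time: 3.38
ee_pos: [0.5458, -0.0499, 0.2354]
eef_rot: [0.775, 0.632, 0.0, -0.0]
ft_force: [-0.9, -0.8, -2.1]
grip_width: 0.0138
time: 3.88
ee_pos: [0.5683, -0.032, 0.2356]
eef_rot: [0.776, 0.631, -0.0, -0.0]
ft_force: [-0.4, -0.7, -1.0]
grip_width: 0.0135
[ 0.56835165 -0.03196543  0.23575762] [ 7.76109805e-01  6.30597783e-01 -6.56923639e-05  5.77807118e-05] [ 0.38166706 -0.20006087 -2.26690845]
```

View pics/w3.png

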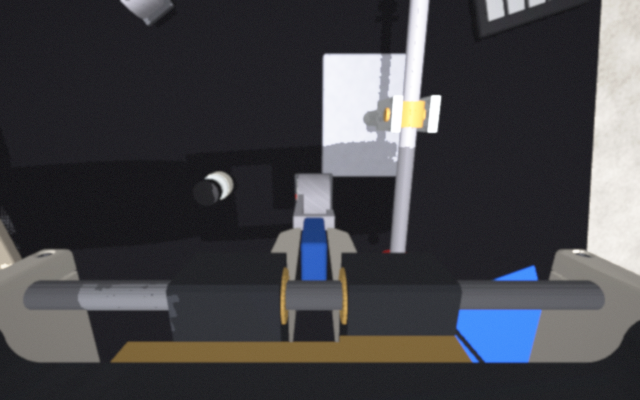

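View pics/s3z.png

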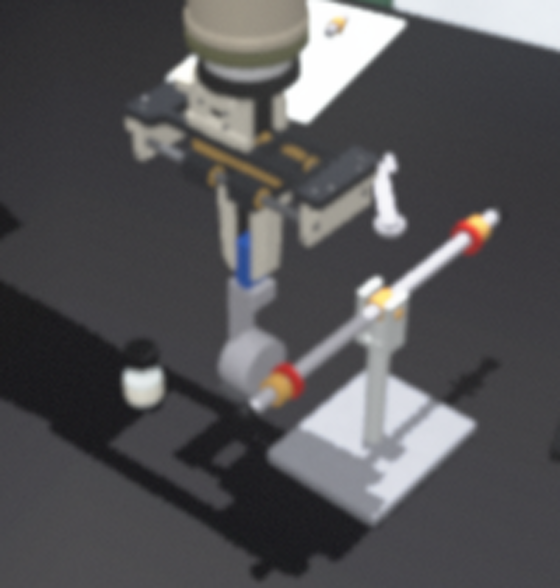

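```bash
python3 - <<'E'
from h import *
im=np.load('pics/w3.npz')['im'].astype(int)
P=[]
for v in list(range(10,90,5))+list(range(185,240,5)):
    uc=int(np.interp(v,[0,245],[421,397])); row=im[v,uc-16:uc+17].sum(1)/3
    th=(row.max()+60)/2
    # walk from centre
    a=b=16
    while a>0 and row[a]>th:a-=1
    while b<32 and row[b]>th:b+=1
    l=a+(th-row[a])/(row[a+1]-row[a]); r=b-1+(row[b-1]-th)/(row[b-1]-row[b])
    p=plane('w3',uc-16+(l+r)/2,v,.165); P.append(p); print(v,round(uc-16+l,1),round(uc-16+r,1),p[:2].round(4),round(p[0]-(.2093*p[1]+.6475),4))
print('pivot',plane('w3',413.5,113,.171),plane('w3',413.5,113,.165))
E
```

```text
10 410.1 427.4 [0.6686 0.0987] 0.0005
15 409.7 426.8 [0.668  0.0958] 0.0004
20 409.2 426.5 [0.6674 0.0928] 0.0005
25 408.8 425.9 [0.6667 0.0899] 0.0004
30 408.4 425.6 [0.6662 0.0869] 0.0005
35 408.0 425.0 [0.6655 0.0839] 0.0004
40 407.6 424.6 [0.6649 0.0808] 0.0005
45 407.2 424.0 [0.6642 0.0778] 0.0004
50 406.8 423.7 [0.6636 0.0747] 0.0005
55 208.5 423.1 [0.5947 0.0859] -0.0708
60 518.8 422.7 [0.7014 0.0603] 0.0413
65 478.2 422.1 [0.6869 0.06  ] 0.0268
70 159.0 421.7 [0.5749 0.0801] -0.0894
75 160.5 421.2 [0.5745 0.0768] -0.0891
80 637.5 420.8 [0.7419 0.0384] 0.0863
85 -inf 420.3 [nan nan] nan
185 396.1 410.5 [ 0.6438 -0.0201] 0.0005
190 395.7 410.0 [ 0.6429 -0.0241] 0.0005
195 395.4 409.5 [ 0.6421 -0.0282] 0.0005
200 394.9 409.1 [ 0.6412 -0.0322] 0.0005
205 394.5 408.5 [ 0.6404 -0.0363] 0.0005
210 394.0 408.1 [ 0.6395 -0.0405] 0.0005
215 393.7 407.6 [ 0.6386 -0.0447] 0.0004
220 393.3 407.2 [ 0.6377 -0.049 ] 0.0005
225 392.9 406.6 [ 0.6368 -0.0532] 0.0005
230 392.5 406.3 [ 0.636  -0.0576] 0.0005
235 392.0 405.7 [ 0.635  -0.0619] 0.0005
pivot [0.65567387 0.03300038 0.171     ] [0.65775284 0.03278689 0.165     ]<stdin>:11: RuntimeWarning: divide by zero encountered in scalar divide
h.py:8: RuntimeWarning: invalid value encountered in divide
  E=d['E']; r=E[:3,:3]@np.array([(u-d['c'][0])/fl,(v-d['c'][1])/fl,1]); return E[:3,3],r/np.linalg.norm(r)
```

```bash
python3 - <<'E'
from h import *
im=np.load('pics/w3.npz')['im']; hsv=cv2.cvtColor(im,cv2.COLOR_RGB2HSV)
m=cv2.inRange(hsv,(100,120,40),(125,255,255))
for v in (225,240,255,265,275):
    x=np.nonzero(m[v,290:340])[0]+290; print(v,x.min(),x.max(),[plane('w3',u,v,.2465).round(4)[:2] for u in (x.min()-.5,x.max()+.5,(x.min()+x.max())/2)])
T=np.array([0.5684,-0.0320]); xr=np.array([.979,-.2045]); 
for v in (260,275): p=plane('w3',314,v,.2465)[:2]; print((p-T)@xr)
E
```

```text
225 304 323 [array([ 0.5682, -0.0075]), array([ 0.5782, -0.0096]), array([ 0.5732, -0.0086])]
240 301 326 [array([ 0.5649, -0.0153]), array([ 0.5782, -0.0181]), array([ 0.5715, -0.0167])]
255 300 327 [array([ 0.5625, -0.0236]), array([ 0.577 , -0.0266]), array([ 0.5698, -0.0251])]
265 300 327 [array([ 0.5612, -0.0293]), array([ 0.5759, -0.0324]), array([ 0.5686, -0.0309])]
275 300 327 [array([ 0.5599, -0.0352]), array([ 0.5748, -0.0383]), array([ 0.5673, -0.0367])]
0.00020060489321148468
0.00020346584136077047
```

```bash
python3 -m handwheel '[{"dr":[0,0,0],"travel":[18,-3.5,0],"jaw":0},{"dr":[0,0,0],"travel":[36,-7,0],"jaw":0},{"dr":[0,0,0],"travel":[54,-10.5,0],"jaw":0},{"dr":[0,0,0],"travel":[70,-13.5,0],"jaw":0},{"dr":[0,0,0],"travel":[70,-13.5,0],"jaw":0}]'
python3 - <<'E'
from h import *
snap('wrist','w4');snap('scene','s4'); s=read_state(); print(s['ee_pos'],s['eef_rot'],s['ft_force'])
im=cv2.imread('pics/s4.png'); cv2.imwrite('pics/s4z.png',cv2.resize(im[90:300,230:430],None,fx=2.8,fy=2.8,interpolation=cv2.INTER_CUBIC))
E
```

```text
time: 4.6
ee_pos: [0.639, -0.0455, 0.2355]
eef_rot: [0.776, 0.631, -0.0, -0.0]
ft_force: [-0.3, 0.3, -1.5]
grip_width: 0.0134
[ 0.63823411 -0.04507416  0.23553952] [ 7.75916621e-01  6.30835411e-01 -1.96199079e-04 -2.10243620e-04] [-0.34029355  0.65210025 -2.21082195]
```

View pics/w4.png

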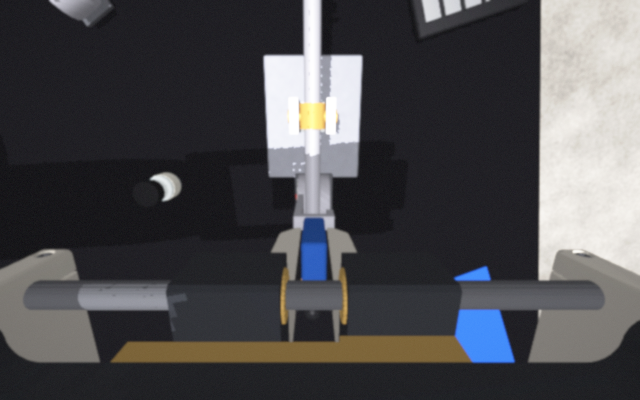

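View pics/s4z.png

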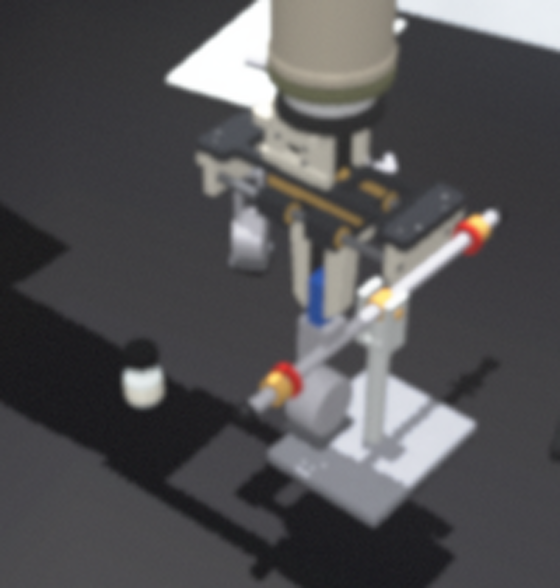

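```bash
python3 -m handwheel '[{"dr":[0,0,0],"travel":[0,0,-8],"jaw":0},{"dr":[0,0,0],"travel":[0,0,-15],"jaw":0},{"dr":[0,0,0],"travel":[0,0,-20],"jaw":0},{"dr":[0,0,0],"travel":[0,0,-22.5],"jaw":0},{"dr":[0,0,0],"travel":[0,0,-22.5],"jaw":0}]'
python3 -m handwheel '[{"dr":[0,0,0],"travel":[-1,-5,0],"jaw":0},{"dr":[0,0,0],"travel":[-2,-10,0],"jaw":0},{"dr":[0,0,0],"travel":[-3,-14.7,0],"jaw":0},{"dr":[0,0,0],"travel":[-4,-19,0],"jaw":0},{"dr":[0,0,0],"travel":[-4,-19,0],"jaw":0}]'
python3 - <<'E'
from h import *
F=[]
for i in range(4): 
    im=snap('scene','s5'); F.append(read_state()['ft_force'])
F=np.array(F);print(F.round(2),F.mean(0).round(2)); s=read_state();print(s['ee_pos'],((s['ee_pos'][:2]-[.6549,.033])@[.2045,.979]))
im=cv2.imread('pics/s5.png'); cv2.imwrite('pics/s5z.png',cv2.resize(im[170:270,300:430],None,fx=5,fy=5,interpolation=cv2.INTER_CUBIC))
E
```

```text
time: 5.32
ee_pos: [0.6386, -0.0447, 0.2128]
eef_rot: [0.776, 0.631, -0.0, -0.0]
ft_force: [0.3, -0.1, -2.6]
grip_width: 0.0141
time: 5.95
ee_pos: [0.6347, -0.0642, 0.2132]
eef_rot: [0.776, 0.631, 0.0, 0.0]
ft_force: [0.9, 0.2, -1.2]
grip_width: 0.0136
[[ 0.16 -0.7  -1.05]
 [-0.55  0.23 -1.68]
 [ 0.09 -0.01 -2.04]
 [ 0.29  0.12 -1.74]] [-0.   -0.09 -1.63]
[ 0.63480713 -0.0636527   0.21317337] -0.09873198065937042
```

View pics/s5z.png

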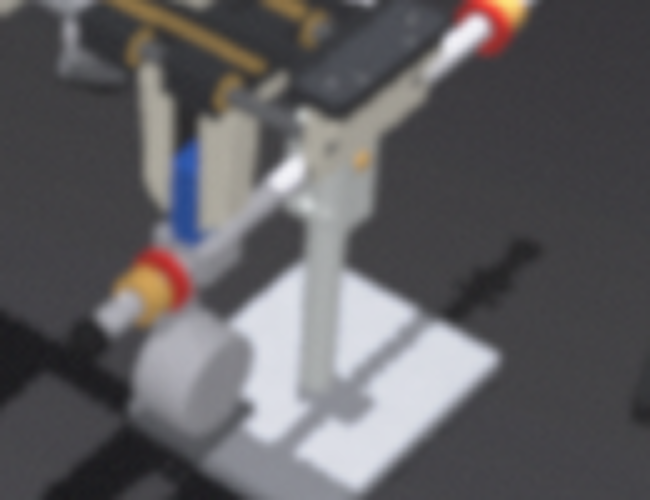

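```bash
cat > f.py <<'E'
from h import *
import sys
F=[]
for i in range(8): grab_frame('top'); F.append(read_state()['ft_force'])
F=np.array(F); s=read_state(); p=s['ee_pos']
print('F',F.mean(0).round(2),'F.yr',round(F.mean(0)[:2]@np.array([.2045,.979]),2),'pos',p.round(4),'ry',round((p[:2]-[.6549,.033])@np.array([.2045,.979]),4),'rx',round((p[:2]-[.6549,.033])@np.array([.979,-.2045]),4),'t',s['time'])
E
python3 -m handwheel '[{"dr":[0,0,0],"travel":[-0.4,-2,0],"jaw":0},{"dr":[0,0,0],"travel":[-0.8,-4,0],"jaw":0},{"dr":[0,0,0],"travel":[-0.8,-4,0],"jaw":0}]'; python3 f.py
python3 -m handwheel '[{"dr":[0,0,0],"travel":[-0.3,-1.5,0],"jaw":0},{"dr":[0,0,0],"travel":[-0.3,-1.5,0],"jaw":0}]'; python3 f.py
```

```text
time: 6.52
ee_pos: [0.634, -0.068, 0.2131]
eef_rot: [0.776, 0.631, 0.0, 0.0]
ft_force: [-0.4, -0.2, -2.3]
grip_width: 0.0137
F [-0.1  -0.54 -2.05] F.yr -0.55 pos [ 0.634  -0.0678  0.2131] ry -0.1029 rx 0.0001 t 6.925
time: 7.18
ee_pos: [0.6337, -0.0694, 0.2131]
eef_rot: [0.776, 0.631, -0.0, 0.0]
ft_force: [-0.5, 0.1, -1.6]
grip_width: 0.0139
F [ 0.22  0.31 -1.92] F.yr 0.35 pos [ 0.6337 -0.0693  0.2131] ry -0.1045 rx 0.0001 t 7.575
```

```bash
python3 -m handwheel '[{"dr":[0,0,0],"travel":[-0.2,-1,0],"jaw":0},{"dr":[0,0,0],"travel":[-0.2,-1,0],"jaw":0}]'; python3 f.py
python3 -m handwheel '[{"dr":[0,0,0],"travel":[-0.2,-1,0],"jaw":0},{"dr":[0,0,0],"travel":[-0.2,-1,0],"jaw":0}]'; python3 f.py
```

```text
time: 7.82
ee_pos: [0.6335, -0.0704, 0.2132]
eef_rot: [0.776, 0.631, -0.0, 0.0]
ft_force: [0.0, -0.0, -1.3]
grip_width: 0.0137
F [-0.09  0.13 -1.88] F.yr 0.1 pos [ 0.6335 -0.0703  0.2131] ry -0.1055 rx 0.0001 t 8.225
time: 8.48
ee_pos: [0.6333, -0.0713, 0.2131]
eef_rot: [0.776, 0.631, 0.0, -0.0]
ft_force: [0.3, 1.5, -1.9]
grip_width: 0.0135
F [ 0.17  0.81 -1.37] F.yr 0.83 pos [ 0.6333 -0.0713  0.2131] ry -0.1065 rx 0.0001 t 8.875
```

```bash
python3 -m handwheel '[{"dr":[0,0,0],"travel":[-0.2,-1,0],"jaw":0},{"dr":[0,0,0],"travel":[-0.2,-1,0],"jaw":0}]'; python3 f.py
```

```text
time: 9.12
ee_pos: [0.6331, -0.0722, 0.2132]
eef_rot: [0.776, 0.631, 0.0, -0.0]
ft_force: [-0.0, 0.9, -2.2]
grip_width: 0.0139
F [-0.16  1.24 -1.42] F.yr 1.18 pos [ 0.6331 -0.0722  0.2131] ry -0.1075 rx 0.0002 t 9.525
```

```bash
python3 -m handwheel '[{"dr":[0,0,0],"travel":[0.2,0.8,0],"jaw":0},{"dr":[0,0,0],"travel":[0.2,0.8,-1.8],"jaw":0},{"dr":[0.02,-0.004,0],"travel":[0,0,-4],"jaw":0},{"dr":[0.039,-0.008,0],"travel":[-0.2,-0.8,-6],"jaw":0},{"dr":[0.039,-0.008,0],"travel":[-0.2,-0.8,-6],"jaw":0}]'; python3 f.py
python3 - <<'E'
from h import *
snap('wrist','w6');snap('scene','s6')
im=cv2.imread('pics/s6.png'); cv2.imwrite('pics/s6z.png',cv2.resize(im[150:280,280:430],None,fx=5,fy=4.5,interpolation=cv2.INTER_CUBIC))
E
```

```text
time: 10.15
ee_pos: [0.6328, -0.0736, 0.2069]
eef_rot: [0.776, 0.631, 0.016, -0.013]
ft_force: [0.1, 0.6, -0.8]
grip_width: 0.0139
F [-0.19  0.21 -0.93] F.yr 0.17 pos [ 0.6329 -0.0731  0.2072] ry -0.1084 rx 0.0001 t 10.55
```

View pics/s6z.png

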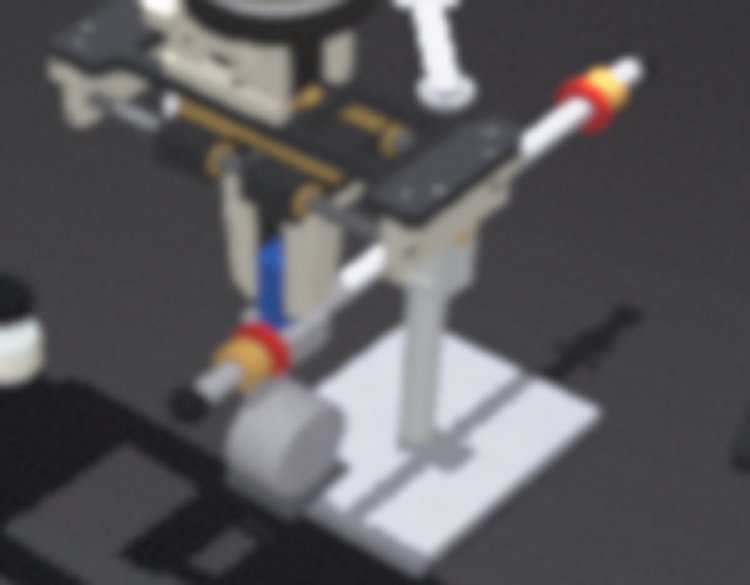

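```bash
python3 -m handwheel '[{"dr":[0.015,-0.003,0],"travel":[-0.1,-0.6,-1.6],"jaw":0},{"dr":[0.029,-0.006,0],"travel":[-0.2,-1.2,-3.2],"jaw":0},{"dr":[0.044,-0.009,0],"travel":[-0.4,-1.8,-4.8],"jaw":0},{"dr":[0.044,-0.009,0],"travel":[-0.4,-1.8,-4.8],"jaw":0}]'; python3 f.py
```

```text
time: 11.15
ee_pos: [0.6325, -0.0752, 0.2022]
eef_rot: [0.775, 0.63, 0.033, -0.027]
ft_force: [1.3, 0.6, 0.0]
grip_width: 0.0139
F [ 0.18 -0.21 -0.37] F.yr -0.17 pos [ 0.6325 -0.0749  0.2024] ry -0.1103 rx 0.0001 t 11.55
```

```bash
python3 -m handwheel '[{"dr":[0.006,-0.001,0],"travel":[0,-0.3,-0.7],"jaw":0},{"dr":[0.012,-0.002,0],"travel":[-0.1,-0.6,-1.3],"jaw":0},{"dr":[0.012,-0.002,0],"travel":[-0.1,-0.6,-1.3],"jaw":0}]'; python3 f.py
python3 -m handwheel '[{"dr":[0,0,0],"travel":[0,0,0],"jaw":0.18},{"dr":[0,0,0],"travel":[0,0,0],"jaw":0.24},{"dr":[0,0,0],"travel":[0,0,0],"jaw":0.35},{"dr":[0,0,0],"travel":[0,0,0],"jaw":0.35}]'; python3 f.py
python3 - <<'E'
from h import *
snap('wrist','w7');snap('scene','s7')
im=cv2.imread('pics/s7.png'); cv2.imwrite('pics/s7z.png',cv2.resize(im[150:280,280:430],None,fx=5,fy=4.5,interpolation=cv2.INTER_CUBIC))
E
```

```text
time: 11.92
ee_pos: [0.6324, -0.0754, 0.201]
eef_rot: [0.775, 0.63, 0.038, -0.031]
ft_force: [0.6, 1.0, 0.4]
grip_width: 0.0138
F [ 0.56  0.95 -0.15] F.yr 1.04 pos [ 0.6324 -0.0754  0.201 ] ry -0.1107 rx 0.0001 t 12.325
time: 12.82
ee_pos: [0.6323, -0.0756, 0.201]
eef_rot: [0.775, 0.63, 0.037, -0.031]
ft_force: [-0.1, 0.6, 0.1]
grip_width: 0.0318
F [ 0.26 -0.26 -0.09] F.yr -0.2 pos [ 0.6324 -0.0755  0.201 ] ry -0.1108 rx 0.0001 t 13.225
```

View pics/s7z.png

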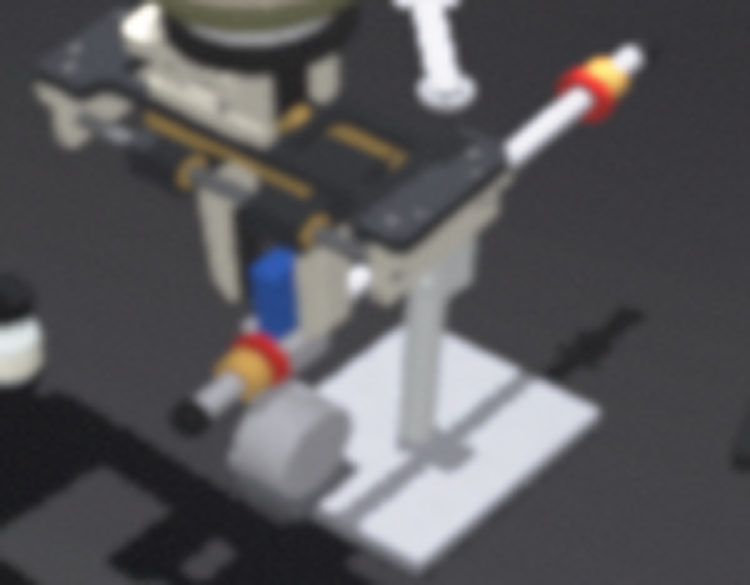

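View pics/w7.png

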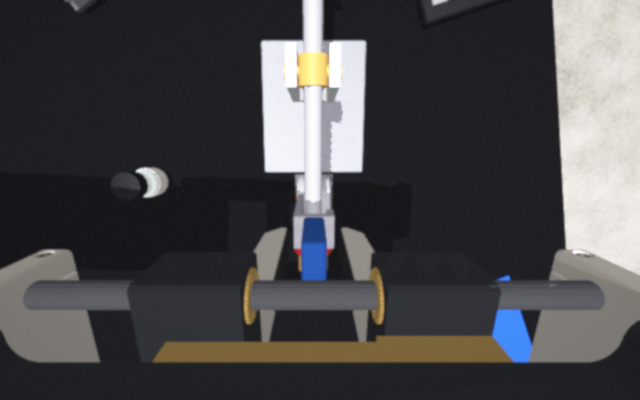

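```bash
python3 -m handwheel '[{"dr":[0,0,0],"travel":[0,0,15],"jaw":0.4},{"dr":[0,0,0],"travel":[0,0,40],"jaw":0.5},{"dr":[-0.03,0.006,0],"travel":[0,0,70],"jaw":0.6},{"dr":[-0.06,0.012,0],"travel":[-20,30,90],"jaw":0.6},{"dr":[-0.095,0.019,0],"travel":[-50,70,95],"jaw":0.6}]'
python3 -m handwheel '[{"dr":[0,0,0.1],"travel":[-30,45,0],"jaw":0.6},{"dr":[0,0,0.2],"travel":[-60,92,0],"jaw":0.6},{"dr":[0,0,0.3],"travel":[-90,140,-5],"jaw":0.6},{"dr":[0,0,0.4],"travel":[-120,185,-10],"jaw":0.6},{"dr":[0,0,0.4],"travel":[-158,227,-15],"jaw":0.6}]'
python3 -m handwheel '[{"dr":[0,0,0],"travel":[0,0,0],"jaw":0.5},{"dr":[0,0,0],"travel":[0,0,0],"jaw":0.5}]'
python3 - <<'E'
from h import *
snap('wrist','w8');snap('scene','s8');snap('top','t8');s=read_state(); print(s['ee_pos'],s['eef_rot'],s['ft_force'])
im=cv2.imread('pics/s8.png'); cv2.imwrite('pics/s8z.png',cv2.resize(im[150:280,280:430],None,fx=5,fy=4.5,interpolation=cv2.INTER_CUBIC))
E
```

```text
time: 13.95
ee_pos: [0.5831, -0.0057, 0.2994]
eef_rot: [0.776, 0.63, 0.001, 0.002]
ft_force: [0.0, 1.2, -0.8]
grip_width: 0.0557
time: 14.58
ee_pos: [0.4235, 0.223, 0.2824]
eef_rot: [0.634, 0.773, 0.001, 0.0]
ft_force: [1.1, -0.4, -0.4]
grip_width: 0.056
time: 14.82
ee_pos: [0.4248, 0.2215, 0.2822]
eef_rot: [0.635, 0.773, 0.001, 0.001]
ft_force: [-0.4, -0.3, 1.3]
grip_width: 0.0473
[0.42531004 0.22060571 0.28150674] [6.35622188e-01 7.72000204e-01 2.11128086e-04 2.75241028e-04] [ 0.54722773  0.07917937 -1.10777183]
```

View pics/s8z.png

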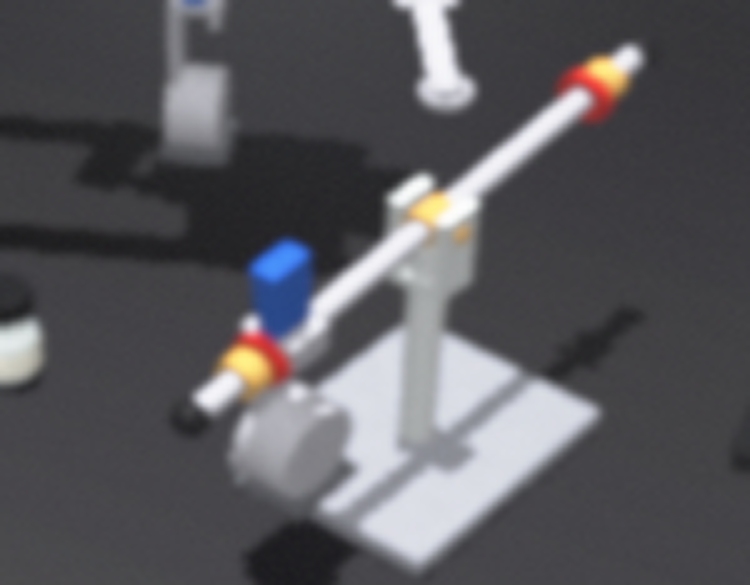

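View pics/w8.png

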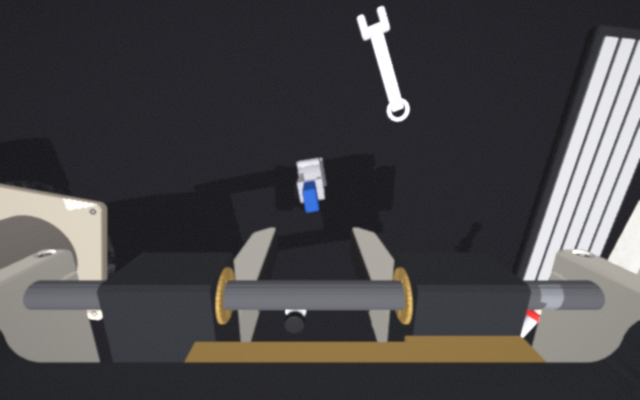

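Gauge B hangs against the right stop. In the wrist view, gauge A's block is at (311,196), turned slightly relative to the tool.

```bash
python3 - <<'E'
from h import *
im=cv2.imread('pics/w8.png')
cv2.imwrite('pics/w8z.png',cv2.resize(im[150:225,275:345],None,fx=8,fy=8,interpolation=cv2.INTER_CUBIC))
E
```

```text
(no output)
```

View pics/w8z.png

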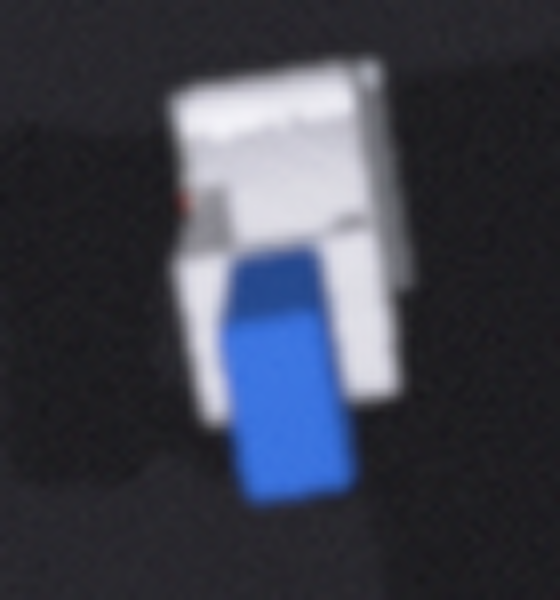

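```bash
python3 - <<'E'
from h import *
c=[(224,322),(330,310),(357,490),(243,505)]
c=[(275+u/8,150+v/8) for u,v in c]
P=np.array([plane('w8',u,v,.16) for u,v in c]); print('ctr',P.mean(0))
for v in [P[1]-P[0],P[2]-P[3],P[0]-P[3],P[1]-P[2]]: print(np.linalg.norm(v)*1000, np.degrees(np.arctan2(v[1],v[0])))
q=read_state()['eef_rot']; print(read_state()['ee_pos'],2*np.degrees(np.arctan2(q[1],q[0]))-90)
E
```

```text
ctr [0.42315705 0.22043394 0.16      ]
13.218817792103433 17.807472953105425
14.57761309293175 19.032980029394732
23.939972165712273 106.41187473430176
23.63371697169455 109.68033909097392
[0.42531004 0.22060571 0.28150674] 11.067701827524616
```

```bash
python3 -m handwheel '[{"dr":[0,0,0.124],"travel":[-2,0,-40],"jaw":0.5},{"dr":[0,0,0.124],"travel":[-2,0,-85],"jaw":0.5},{"dr":[0,0,0.124],"travel":[-2,0,-118],"jaw":0.5},{"dr":[0,0,0.124],"travel":[-2,0,-132],"jaw":0.5},{"dr":[0,0,0.124],"travel":[-2,0,-132],"jaw":0.4}]'
python3 - <<'E'
from h import *
snap('wrist','w9')
E
python3 -m handwheel '[{"dr":[0,0,0],"travel":[0,0,0],"jaw":0.25},{"dr":[0,0,0],"travel":[0,0,0],"jaw":0.1},{"dr":[0,0,0],"travel":[0,0,0],"jaw":0},{"dr":[0,0,0],"travel":[0,0,0],"jaw":0},{"dr":[0,0,0],"travel":[0,0,0],"jaw":0}]'; python3 f.py
```

```text
time: 15.6
ee_pos: [0.4224, 0.2209, 0.1487]
eef_rot: [0.586, 0.81, -0.001, -0.0]
ft_force: [-0.1, 0.1, 0.5]
grip_width: 0.0409
time: 16.27
ee_pos: [0.4228, 0.2217, 0.1498]
eef_rot: [0.586, 0.81, 0.001, 0.0]
ft_force: [-0.3, -0.1, 5.9]
grip_width: 0.0141
F [-0.56 -0.01  6.12] F.yr -0.13 pos [0.4228 0.2217 0.1498] ry 0.1373 rx -0.2658 t 16.675
```

View pics/w9.png

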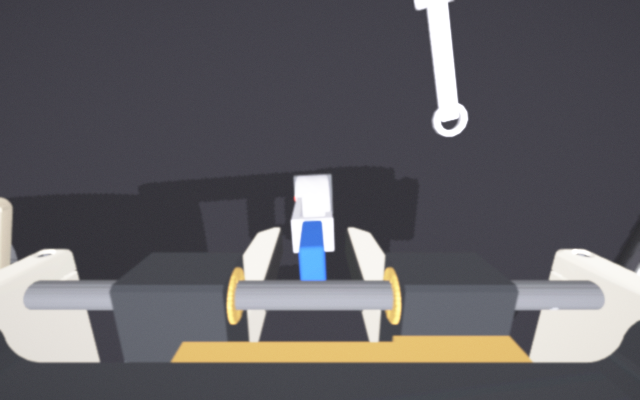

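```bash
python3 -m handwheel '[{"dr":[0,0,0],"travel":[0,0,25],"jaw":0},{"dr":[0,0,-0.1],"travel":[5,-5,60],"jaw":0},{"dr":[0,0,-0.22],"travel":[35,-25,94],"jaw":0},{"dr":[0,0,-0.35],"travel":[75,-50,94],"jaw":0},{"dr":[0,0,-0.45],"travel":[115,-75,94],"jaw":0}]'
python3 -m handwheel '[{"dr":[0,0,-0.074],"travel":[30,-15,0],"jaw":0},{"dr":[0,0,-0.074],"travel":[62,-33,0],"jaw":0},{"dr":[0,0,-0.074],"travel":[62,-33,0],"jaw":0},{"dr":[0,0,-0.074],"travel":[62,-33,0],"jaw":0}]'
python3 - <<'E'
from h import *
for n in ['wrist','scene','top']: snap(n,n[0]+'10')
s=read_state(); print(s['ee_pos'],s['eef_rot'])
for f in ['s10','t10','s8','t8']:
    im=np.load('pics/'+f+'.npz')['im']; hsv=cv2.cvtColor(im,cv2.COLOR_RGB2HSV)
    m=cv2.inRange(hsv,(0,150,80),(8,255,255)); n,l,st,c=cv2.connectedComponentsWithStats(m)
    print(f,[(c[i].round(1).tolist(),int(st[i][4])) for i in range(1,n) if st[i][4]>5])
E
```

```text
time: 17.3
ee_pos: [0.5384, 0.1459, 0.2431]
eef_rot: [0.753, 0.658, 0.0, 0.0]
ft_force: [0.9, 0.2, -2.3]
grip_width: 0.014
time: 17.8
ee_pos: [0.5986, 0.1137, 0.2421]
eef_rot: [0.776, 0.631, -0.001, -0.001]
ft_force: [0.3, -0.0, -0.8]
grip_width: 0.0137
[0.5986492  0.11413684 0.24301092] [ 7.75473022e-01  6.31380678e-01 -1.01810991e-04 -1.46780404e-04]
s10 [([398.1, 169.8], 38), ([333.0, 228.5], 28)]
t10 [([352.6, 170.2], 9)]
s8 [([397.8, 169.2], 37), ([333.2, 228.6], 27)]
t8 [([263.0, 145.7], 29), ([352.5, 170.4], 8)]
```

View pics/w10.png

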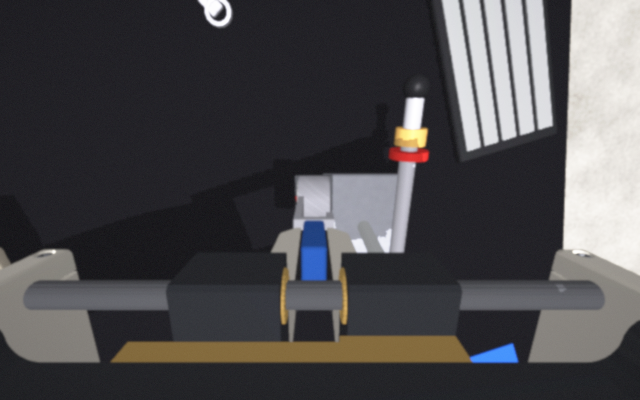

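View pics/s10.png

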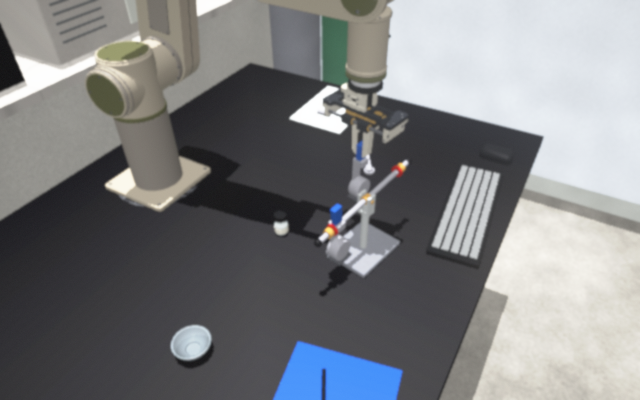

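```bash
python3 - <<'E'
from h import *
def vp(f,u,v):
    o,r=ray(f,u,v); n=np.array([1,-.2093,0]); t=(.648-n@o)/(n@r); return o+t*r
piv=np.array([.6549,.033,.165])
for n,u,v in [('red',409,155),('ball',417,87),('bar200',405,200),('bar240',400,240)]:
    p=vp('w10',u,v); print(n,p.round(4),'ry',((p-piv)[:2]@np.array([.2045,.979])).round(4),'phi',((p[2]-.165)/((p-piv)[:2]@np.array([.2045,.979]))).round(3))
im=np.load('pics/w10.npz')['im'].astype(int)
for v in (170,180,190,200,210,220,230,240):
    row=im[v,385:425].sum(1)/3; x=np.nonzero(row>115)[0]+385; print(v,x.min(),x.max(),[round(float(plane('w10',(x.min()+x.max())/2,v,.165+dz)[0]-.2093*plane('w10',(x.min()+x.max())/2,v,.165+dz)[1]-.648),4) for dz in (0.006,.01)])
hsv=cv2.cvtColor(im.astype(np.uint8),cv2.COLOR_RGB2HSV); m=cv2.inRange(hsv,(0,150,80),(8,255,255)); ys,xs=np.nonzero(m); print(xs.min(),xs.max(),ys.min(),ys.max(),xs.mean(),ys.mean())
T=read_state()['ee_pos']; print(((T-piv)[:2]@np.array([.2045,.979])),((T-piv)[:2]@np.array([.979,-.2045])))
E
```

```text
red [0.6793 0.1494 0.1775] ry 0.1189 phi 0.105
ball [0.6889 0.1955 0.181 ] ry 0.1661 phi 0.096
bar200 [0.6721 0.1152 0.1778] ry 0.084 phi 0.153
bar240 [0.6649 0.0807 0.1747] ry 0.0487 phi 0.199
170 399 414 [0.0014, -0.0]
180 385 412 [-0.0044, -0.0056]
190 385 411 [-0.0041, -0.0054]
200 385 410 [-0.0038, -0.0051]
210 385 408 [-0.0039, -0.0052]
220 385 407 [-0.0036, -0.0049]
230 385 406 [-0.0033, -0.0046]
240 385 404 [-0.0035, -0.0047]
389 428 147 162 408.66906474820144 155.0071942446043
0.06792968227012591 -0.0716620182636361
```

```bash
python3 -m handwheel '[{"dr":[0.047,-0.01,0],"travel":[0,0,0],"jaw":0},{"dr":[0.094,-0.02,0],"travel":[18,-3.7,0],"jaw":0},{"dr":[0.094,-0.02,0],"travel":[36,-7.4,0],"jaw":0},{"dr":[0.094,-0.02,0],"travel":[54,-11.1,0],"jaw":0},{"dr":[0.094,-0.02,0],"travel":[70,-14.7,0],"jaw":0}]'
python3 -m handwheel '[{"dr":[0,0,0],"travel":[0,0,0],"jaw":0},{"dr":[0,0,0],"travel":[0,0,0],"jaw":0}]'; python3 f.py
python3 - <<'E'
from h import *
for n in ['wrist','scene']: snap(n,n[0]+'11')
im=cv2.imread('pics/s11.png'); cv2.imwrite('pics/s11z.png',cv2.resize(im[130:270,300:440],None,fx=5,fy=4.2,interpolation=cv2.INTER_CUBIC))
E
```

```text
time: 18.58
ee_pos: [0.6694, 0.0993, 0.2434]
eef_rot: [0.775, 0.631, 0.037, -0.03]
ft_force: [1.3, 0.0, -2.3]
grip_width: 0.0137
time: 18.82
ee_pos: [0.6687, 0.0994, 0.2431]
eef_rot: [0.775, 0.631, 0.037, -0.03]
ft_force: [-0.4, -0.9, -1.8]
grip_width: 0.0139
F [-0.29 -0.09 -1.76] F.yr -0.15 pos [0.6693 0.0989 0.2432] ry 0.0675 rx 0.0006 t 19.225
```

View pics/w11.png

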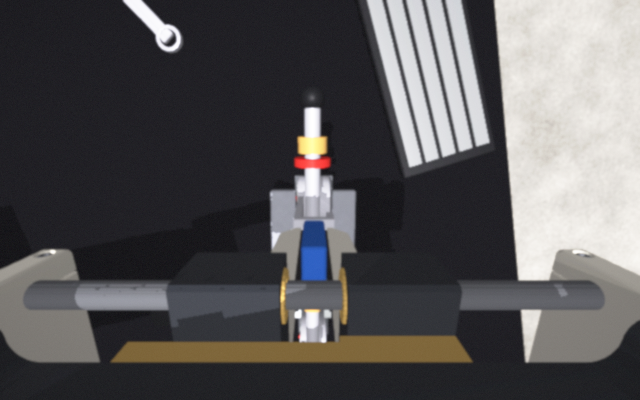

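View pics/s11z.png

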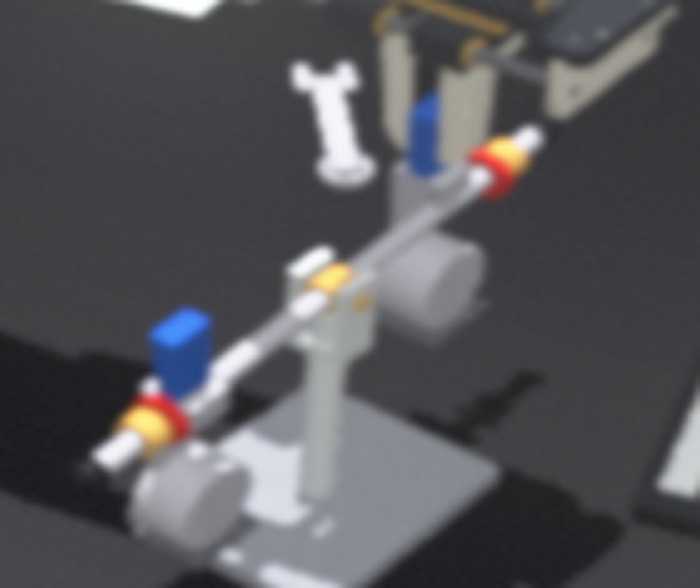

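```bash
python3 -m handwheel '[{"dr":[0,0,0],"travel":[0.2,0.8,-8],"jaw":0},{"dr":[0,0,0],"travel":[0.3,1.4,-15],"jaw":0},{"dr":[0,0,0],"travel":[0.4,2,-21],"jaw":0},{"dr":[0,0,0],"travel":[0.5,2.2,-23.5],"jaw":0},{"dr":[0,0,0],"travel":[0.5,2.2,-23.5],"jaw":0}]'; python3 f.py
python3 -m handwheel '[{"dr":[0,0,0],"travel":[1.3,6,0.6],"jaw":0},{"dr":[0,0,0],"travel":[2.5,12,1.2],"jaw":0},{"dr":[0,0,0],"travel":[3.7,18,1.8],"jaw":0},{"dr":[0,0,0],"travel":[5,24,2.4],"jaw":0},{"dr":[0,0,0],"travel":[5,24,2.4],"jaw":0}]'; python3 f.py
python3 - <<'E'
from h import *
for n in ['wrist','scene']: snap(n,n[0]+'12')
im=cv2.imread('pics/s12.png'); cv2.imwrite('pics/s12z.png',cv2.resize(im[130:270,300:440],None,fx=5,fy=4.2,interpolation=cv2.INTER_CUBIC))
im=cv2.imread('pics/w12.png'); cv2.imwrite('pics/w12z.png',cv2.resize(im[130:270,240:390],None,fx=5,fy=4.2,interpolation=cv2.INTER_CUBIC))
E
```

```text
time: 19.95
ee_pos: [0.6698, 0.101, 0.2192]
eef_rot: [0.775, 0.63, 0.037, -0.03]
ft_force: [0.0, -0.4, -1.3]
grip_width: 0.0139
F [-0.02 -0.27 -1.68] F.yr -0.27 pos [0.67   0.101  0.2198] ry 0.0696 rx 0.0008 t 20.35
time: 20.98
ee_pos: [0.6749, 0.1257, 0.222]
eef_rot: [0.775, 0.631, 0.037, -0.03]
ft_force: [-0.4, -0.2, -1.1]
grip_width: 0.0137
F [-0.39  0.04 -1.59] F.yr -0.05 pos [0.6749 0.1248 0.2219] ry 0.0939 rx 0.0008 t 21.375
```

View pics/w12z.png

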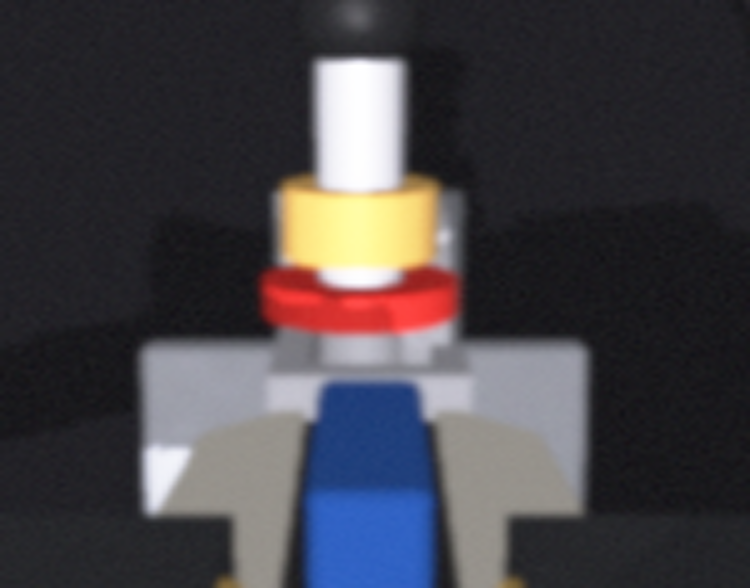

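View pics/s12z.png

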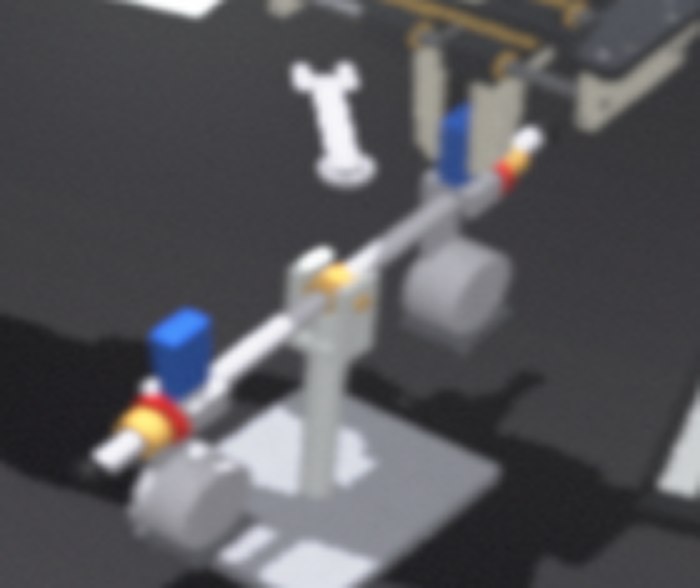

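```bash
python3 -m handwheel '[{"dr":[0,0,0],"travel":[0.6,3,0.3],"jaw":0},{"dr":[0,0,0],"travel":[1.2,6,0.6],"jaw":0},{"dr":[0,0,0],"travel":[1.2,6,0.6],"jaw":0}]'; python3 f.py
python3 -m handwheel '[{"dr":[0,0,0],"travel":[0.2,1.2,0.1],"jaw":0},{"dr":[0,0,0],"travel":[0.2,1.2,0.1],"jaw":0}]'; python3 f.py
python3 - <<'E'
from h import *
snap('wrist','w13')
im=cv2.imread('pics/w13.png'); cv2.imwrite('pics/w13z.png',cv2.resize(im[170:240,270:360],None,fx=8,fy=8,interpolation=cv2.INTER_CUBIC))
E
```

```text
time: 21.85
ee_pos: [0.6761, 0.1314, 0.2225]
eef_rot: [0.775, 0.63, 0.037, -0.03]
ft_force: [0.6, -1.1, -1.8]
grip_width: 0.0136
F [-0.01 -0.16 -1.67] F.yr -0.16 pos [0.6761 0.1309 0.2225] ry 0.1002 rx 0.0007 t 22.25
time: 22.5
ee_pos: [0.6763, 0.1321, 0.2226]
eef_rot: [0.775, 0.63, 0.037, -0.03]
ft_force: [-0.4, -1.3, -1.2]
grip_width: 0.0139
F [-0.14 -0.48 -2.06] F.yr -0.5 pos [0.6763 0.1322 0.2227] ry 0.1015 rx 0.0007 t 22.9
```

View pics/w13z.png

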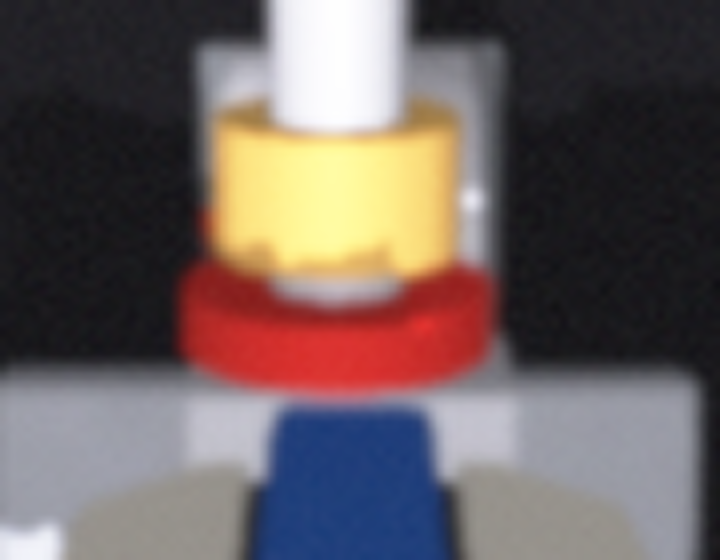

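```bash
python3 -m handwheel '[{"dr":[0,0,0],"travel":[0.2,1,0.1],"jaw":0},{"dr":[0,0,0],"travel":[0.2,1,0.1],"jaw":0}]'; python3 f.py
python3 -m handwheel '[{"dr":[0,0,0],"travel":[0.2,1,0.1],"jaw":0},{"dr":[0,0,0],"travel":[0.2,1,0.1],"jaw":0}]'; python3 f.py
```

```text
time: 23.2
ee_pos: [0.6765, 0.1331, 0.2227]
eef_rot: [0.775, 0.63, 0.037, -0.03]
ft_force: [0.8, -1.9, -2.3]
grip_width: 0.0138
F [ 0.47 -1.65 -2.11] F.yr -1.52 pos [0.6765 0.1332 0.2227] ry 0.1025 rx 0.0006 t 23.6
time: 23.85
ee_pos: [0.6767, 0.1341, 0.2228]
eef_rot: [0.775, 0.63, 0.037, -0.03]
ft_force: [0.1, -2.9, -1.8]
grip_width: 0.0139
F [ 0.32 -2.58 -1.92] F.yr -2.46 pos [0.6767 0.1342 0.2229] ry 0.1035 rx 0.0007 t 24.25
```

```bash
python3 -m handwheel '[{"dr":[0,0,0],"travel":[-0.4,-2,-0.2],"jaw":0},{"dr":[0,0,0],"travel":[-0.4,-2,-1.9],"jaw":0},{"dr":[-0.018,0.004,0],"travel":[-0.2,-1,-3.7],"jaw":0},{"dr":[-0.035,0.007,0],"travel":[0,-0.1,-5.5],"jaw":0},{"dr":[-0.035,0.007,0],"travel":[0,-0.1,-5.5],"jaw":0}]'; python3 f.py
python3 -m handwheel '[{"dr":[-0.015,0.003,0],"travel":[0.1,0.8,-1.6],"jaw":0},{"dr":[-0.03,0.006,0],"travel":[0.3,1.6,-3.2],"jaw":0},{"dr":[-0.03,0.006,0],"travel":[0.3,1.6,-3.2],"jaw":0}]'; python3 f.py
python3 - <<'E'
from h import *
snap('wrist','w14');snap('scene','s14')
im=cv2.imread('pics/w14.png'); cv2.imwrite('pics/w14z.png',cv2.resize(im[170:240,270:360],None,fx=6,fy=6,interpolation=cv2.INTER_CUBIC))
im=cv2.imread('pics/s14.png'); cv2.imwrite('pics/s14z.png',cv2.resize(im[130:270,300:440],None,fx=4,fy=4,interpolation=cv2.INTER_CUBIC))
E
```

```text
time: 24.88
ee_pos: [0.6766, 0.1347, 0.217]
eef_rot: [0.775, 0.631, 0.023, -0.019]
ft_force: [-0.4, -0.8, -0.6]
grip_width: 0.0137
F [-0.76 -0.26 -1.28] F.yr -0.41 pos [0.6767 0.1341 0.2174] ry 0.1034 rx 0.0006 t 25.275
time: 25.65
ee_pos: [0.677, 0.136, 0.2139]
eef_rot: [0.775, 0.631, 0.012, -0.009]
ft_force: [0.1, -1.4, -0.5]
grip_width: 0.014
F [-0.25 -0.32 -0.46] F.yr -0.36 pos [0.6769 0.1358 0.2141] ry 0.1051 rx 0.0005 t 26.05
```

View pics/w14z.png

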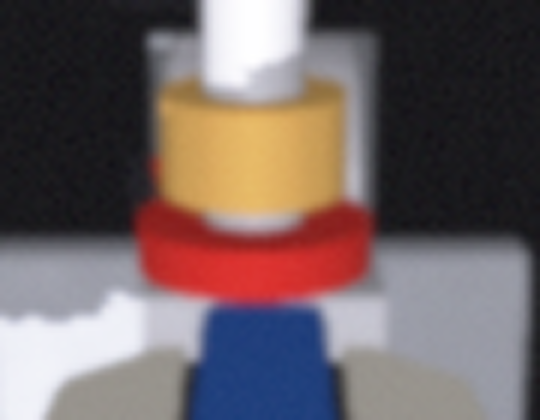

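View pics/s14z.png

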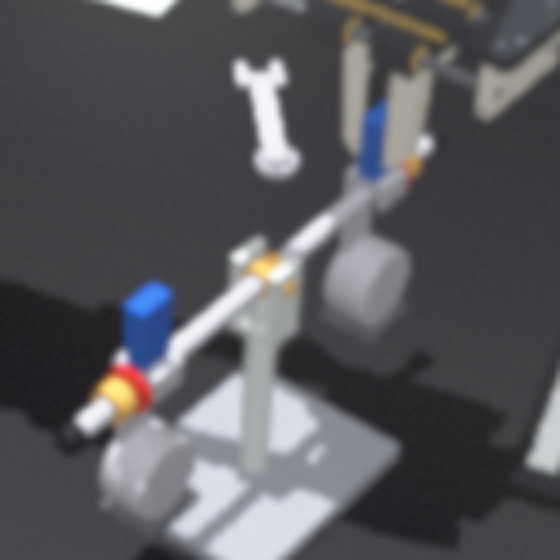

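```bash
python3 -m handwheel '[{"dr":[-0.01,0.002,0],"travel":[0.1,0.5,-1.1],"jaw":0},{"dr":[-0.022,0.004,0],"travel":[0.2,1,-2.3],"jaw":0},{"dr":[-0.022,0.004,0],"travel":[0.2,1,-2.3],"jaw":0}]'; python3 f.py
python3 -m handwheel '[{"dr":[-0.006,0.001,0],"travel":[0.1,0.2,-0.6],"jaw":0},{"dr":[-0.006,0.001,0],"travel":[0.1,0.2,-0.6],"jaw":0}]'; python3 f.py
```

```text
time: 26.52
ee_pos: [0.6772, 0.1368, 0.2116]
eef_rot: [0.776, 0.631, 0.003, -0.002]
ft_force: [-0.7, -1.2, -0.4]
grip_width: 0.0138
F [-0.59 -0.19 -0.59] F.yr -0.31 pos [0.6771 0.1368 0.2119] ry 0.1061 rx 0.0006 t 26.925
time: 27.18
ee_pos: [0.6773, 0.137, 0.2111]
eef_rot: [0.776, 0.631, 0.001, 0.0]
ft_force: [-0.2, -0.5, -0.6]
grip_width: 0.0139
F [-0.41 -0.21  0.04] F.yr -0.29 pos [0.6773 0.1369 0.2112] ry 0.1063 rx 0.0006 t 27.575
```

Near level, with the load transferred to the bar. Releasing.

```bash
python3 -m handwheel '[{"dr":[0,0,0],"travel":[0,0,0],"jaw":0.18},{"dr":[0,0,0],"travel":[0,0,0],"jaw":0.24},{"dr":[0,0,0],"travel":[0,0,0],"jaw":0.35},{"dr":[0,0,0],"travel":[0,0,0],"jaw":0.35}]'; python3 f.py
python3 - <<'E'
from h import *
snap('wrist','w15');snap('scene','s15')
im=cv2.imread('pics/w15.png'); cv2.imwrite('pics/w15z.png',cv2.resize(im[170:270,260:370],None,fx=6,fy=6,interpolation=cv2.INTER_CUBIC))
im=cv2.imread('pics/s15.png'); cv2.imwrite('pics/s15z.png',cv2.resize(im[130:270,300:440],None,fx=4,fy=4,interpolation=cv2.INTER_CUBIC))
E
```

```text
time: 28.08
ee_pos: [0.6773, 0.1369, 0.2113]
eef_rot: [0.776, 0.631, 0.001, 0.0]
ft_force: [-0.4, -0.3, 0.2]
grip_width: 0.0319
F [0.19 0.23 0.01] F.yr 0.27 pos [0.6773 0.1369 0.2112] ry 0.1063 rx 0.0007 t 28.475
```

View pics/w15z.png

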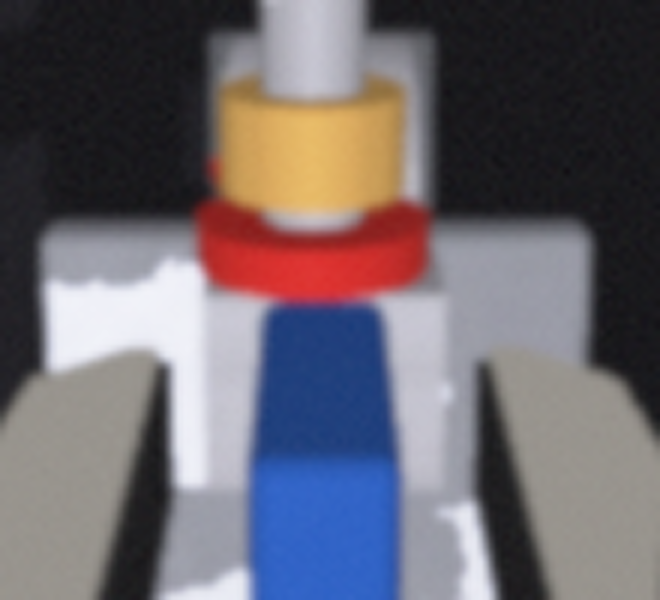

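View pics/s15z.png

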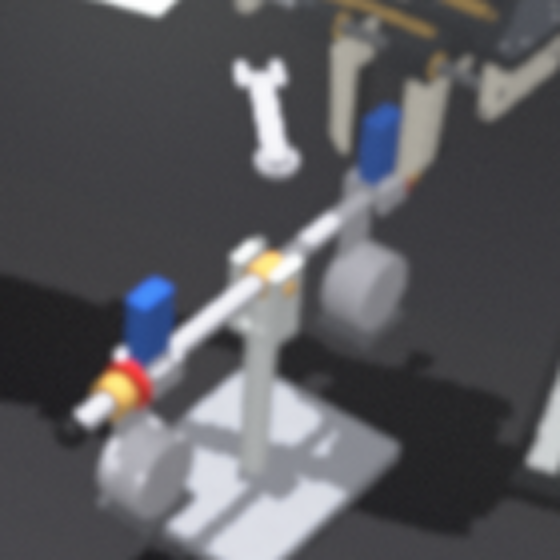

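Both gauges hang free. Next I withdraw straight up, then back off.

```bash
python3 -m handwheel '[{"dr":[0,0,0],"travel":[0,0,12],"jaw":0.4},{"dr":[0,0,0],"travel":[0,0,35],"jaw":0.5},{"dr":[0,0,0],"travel":[0,0,65],"jaw":0.5},{"dr":[0,0,0],"travel":[-30,10,85],"jaw":0.5},{"dr":[0,0,0],"travel":[-80,20,90],"jaw":0.5}]'
python3 -m handwheel '[{"dr":[0,0,0],"travel":[-50,0,0],"jaw":0.5},{"dr":[0,0,0],"travel":[-100,0,0],"jaw":0.5},{"dr":[0,0,0],"travel":[-150,0,0],"jaw":0.5},{"dr":[0,0,0],"travel":[-150,0,0],"jaw":0.5},{"dr":[0,0,0],"travel":[-150,0,0],"jaw":0.5}]'
python3 - <<'E'
from h import *
for k in range(10): grab_frame('top')
snap('top','t16');snap('scene','s16');snap('wrist','w16')
for f in ['s0','t0','s16','t16']:
    g={'s0':'scene0','t0':'top0'}.get(f,f)
    im=np.load('pics/'+g+'.npz')['im']; hsv=cv2.cvtColor(im,cv2.COLOR_RGB2HSV)
    for lo,hi in [((0,150,80),(8,255,255)),((100,120,60),(125,255,255))]:
        m=cv2.inRange(hsv,lo,hi); n,l,st,c=cv2.connectedComponentsWithStats(m)
        print(f,[(c[i].round(1).tolist(),int(st[i][4])) for i in range(1,n) if st[i][4]>5])
im=cv2.imread('pics/s16.png'); cv2.imwrite('pics/s16z.png',cv2.resize(im[130:280,280:440],None,fx=5,fy=4,interpolation=cv2.INTER_CUBIC))
im=cv2.imread('pics/t16.png'); cv2.imwrite('pics/t16z.png',cv2.resize(im[130:190,235:385],None,fx=5,fy=5,interpolation=cv2.INTER_CUBIC))
E
```

```text
time: 29.2
ee_pos: [0.598, 0.157, 0.3041]
eef_rot: [0.776, 0.631, 0.003, 0.001]
ft_force: [-1.3, 0.1, -0.4]
grip_width: 0.0467
time: 29.82
ee_pos: [0.4478, 0.157, 0.3026]
eef_rot: [0.776, 0.631, 0.002, 0.001]
ft_force: [0.6, 0.6, 0.5]
grip_width: 0.0466
s0 [([398.0, 173.5], 37), ([333.2, 223.8], 41)]
s0 [([318.6, 139.7], 89), ([247.6, 220.2], 210), ([335.4, 376.4], 5372)]
t0 [([263.4, 146.1], 29), ([352.6, 166.5], 27)]
t0 [([452.1, 127.1], 6990), ([372.3, 238.3], 55), ([234.4, 243.7], 62)]
s16 [([333.1, 224.6], 30)]
s16 [([394.4, 164.0], 164), ([336.9, 208.2], 228), ([335.4, 376.4], 5375)]
t16 [([261.5, 149.5], 8), ([352.5, 168.5], 8)]
t16 [([452.2, 127.1], 6990), ([267.1, 143.5], 82), ([348.2, 162.1], 77)]
```

View pics/s16z.png

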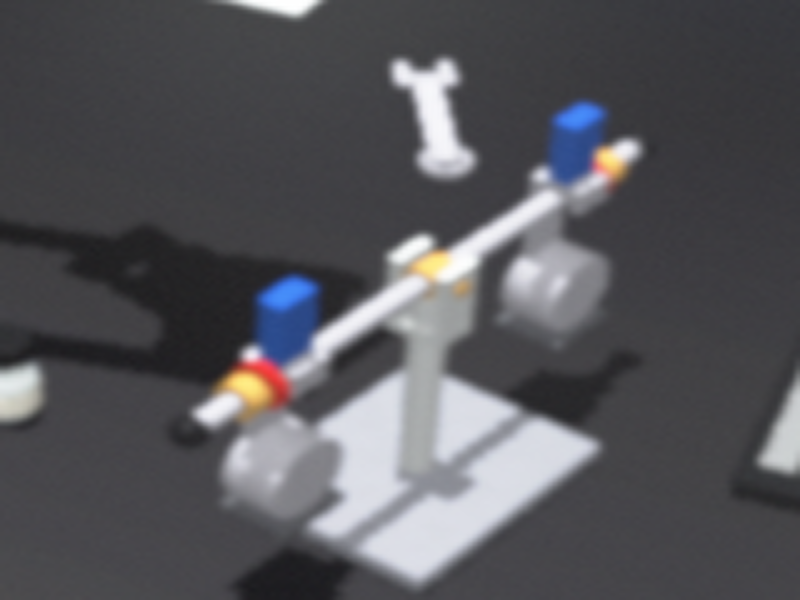

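View pics/t16z.png

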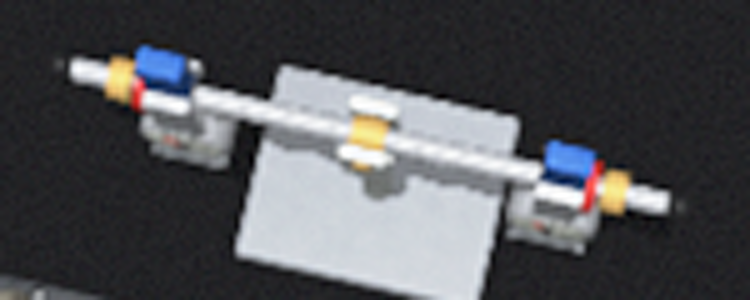

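View pics/t16.png

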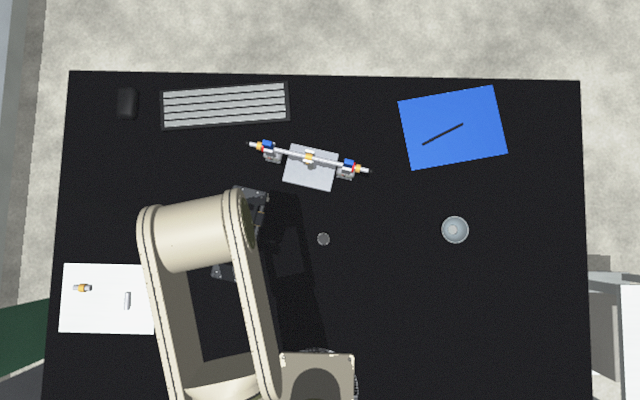

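```bash
python3 -m handwheel '[{"dr":[0,0,0],"travel":[0,-55,5],"jaw":0.5},{"dr":[0,0,0],"travel":[0,-110,10],"jaw":0.5},{"dr":[0,0,0],"travel":[10,-165,15],"jaw":0.5},{"dr":[0,0,0],"travel":[30,-220,20],"jaw":0.5},{"dr":[0,0,0],"travel":[60,-265,20],"jaw":0.5}]'
python3 -m handwheel '[{"dr":[0,0,0],"travel":[40,-25,0],"jaw":0.5},{"dr":[0,0,0],"travel":[80,-45,0],"jaw":0.5},{"dr":[0,0,0],"travel":[106,-45,0],"jaw":0.5},{"dr":[0,0,0],"travel":[106,-45,0],"jaw":0.5},{"dr":[0,0,0],"travel":[106,-45,0],"jaw":0.5}]'
python3 - <<'E'
from h import *
snap('wrist','w17');snap('scene','s17')
im=cv2.imread('pics/w17.png'); cv2.imwrite('pics/w17z.png',cv2.resize(im[60:190,230:400],None,fx=4.5,fy=4.5,interpolation=cv2.INTER_CUBIC))
E
```

```text
time: 31.1
ee_pos: [0.5077, -0.1104, 0.3224]
eef_rot: [0.776, 0.631, 0.002, 0.001]
ft_force: [0.4, 0.8, 0.7]
grip_width: 0.0466
time: 31.72
ee_pos: [0.6128, -0.1529, 0.3211]
eef_rot: [0.776, 0.631, 0.001, -0.0]
ft_force: [-0.2, 1.2, -0.1]
grip_width: 0.0463
```

View pics/w17.png

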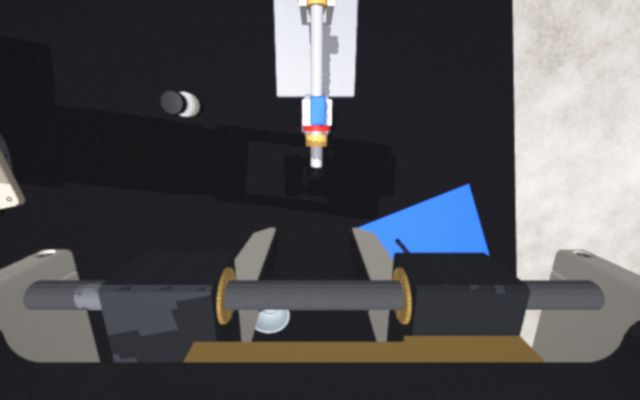

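View pics/w17z.png

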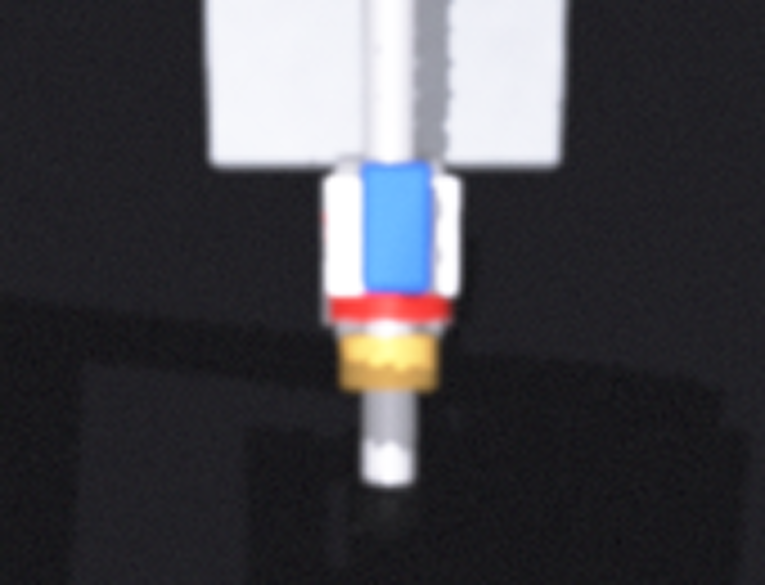

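```bash
python3 - <<'E'
from h import *
piv=np.array([.6549,.033]);yr=np.array([.2045,.979])
for a,b in [((267.1,143.5),(394.4,164.0)),((348.2,162.1),(336.9,208.2))]:
    p,e=tri(('t16',*a),('s16',*b)); print(p.round(4),round(e,4),'ry',round((p[:2]-piv)@yr,4))
im=np.load('pics/s17.npz')['im']; print(read_state()['time'], np.abs(im[130:280,280:440].astype(int)-np.load('pics/s16.npz')['im'][130:280,280:440]).mean())
E
```

```text
[0.6785 0.1374 0.2045] 0.0006 ry 0.107
[ 0.6352 -0.0692  0.2045] 0.0013 ry -0.1041
31.825 9.444222222222223
```

```bash
python3 -c "from cell import finish_job; print(finish_job())"
```

```text
the job is handed in; nothing more can be done
None
```

Both gauges are hung and let go, gauge_b (as I labelled it) against the right stop and gauge_a against the left. I handed the job in at about 32 s, and no verdict came back.

- **Feel:** the push against the right stop rose to about 1.2 N and against the left to about 2.5 N. I backed each off slightly, then lowered it along the bar's arc until the bar carried the weight. The largest average push I measured on the bar or stops was 2.5 N.
- **Tilt:** with only the first gauge on, the bar sat at about 0.096 rad, inside the limit. At the end both grip blocks measured the same height (0.2045 m), so the bar is level. Separately, the right stop's shift in the scene image suggests a tilt of up to about 0.016 rad.
- **Contact with the stops:** a wrist close-up of the right hook after the robot had withdrawn showed it flush with the red disc. For the left, the close-up was taken just after release, before withdrawing. After that I relied on the scene and top views.
- **Disagreement:** two-camera triangulation put the right gauge about 2 mm further in than where I felt contact. I think this is bias from which faces of the block were visible, because the close-up showed no gap.
- **Vial, spanner and dish:** the arm never went near them. The vial and dish look unmoved in the last top view, and the spanner, hidden there, looks in place in the last scene view.

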